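Lock the receivers into the slanted desktop rack

ROBOT

A 6-joint arm with a two-finger parallel gripper is mounted at the origin on the work surface. World frame = base frame: x ahead of the robot, y to its left, z up, the work surface at z = 0. Lengths are in mm, angles in rad, forces in N, time in s.
With the tool pointing down it reaches from about 400 to 925 mm from the base axis. Payload 12.5 kg.
Tool frame: the origin (TCP) lies at the very end of the fingers, on their centre line; the grasp point (between the pads) lies 19 mm behind it; z points along the fingers, y is the direction in which the jaws open and shut (so a half turn about z gives the same grasp; the last joint's range is limited). The gripper opens to 95 mm and grips with 3 to 60 N. Pads are 20 mm wide; open, the fingers measure 119 mm over their backs; the gripper's body (75 mm by 180 mm) begins 59 mm behind the grasp point.
Start: joints at [-1.261, 0.491, 1.559, -0, 1.092, -0.106], TCP at [252.475, -571.754, 214.661] pointing down, gripper open.
Joint ranges: [-3.1, 3.1], [-0.84, 2.19], [0.05, 2.79], [-1.13, 4.28], [0.06, 2.93], [-2.69, 2.69]. Speed limits (rad/s): [2.22, 2.22, 2.79, 3.14, 3.14, 3.14].

INTERFACE

Orientations are given as [roll, pitch, yaw] about the fixed x, y, z axes, in that order (R = Rz(yaw) Ry(pitch) Rx(roll)).
In Python, from plant import * gives the robot as it stands. The module is installed in compiled form; this text tells all that it offers.
- The arm moves only by the tool drive_tool, never from a script. Its argument "rows" is a list of rows, each a list of 5 numbers: the shift along the tool's x, y, z in mm, then the turn about the tool's z in rad, then the closure, from 0 (fully open) to 1 (shut). A call has 1 to 12 rows; each row is the pose to reach, as a shift and turn from the pose commanded when the call began, along the tool's axes at that moment; what a row does not reach only later rows make up. A row lasts 1/10 s, in which the tool goes at most 50 mm and 8.59 degrees, less where a joint would pass 70% of its speed; a pose out of reach is approached as far as the arm can. A call with a gripper value outside its range is refused whole. The fingers move at their own pace and stop on an object; the grip force is fixed at half the most. Time passes only in rows, so rows that repeat a pose let the fingers close. It gives the time, the measured TCP pose, the force and the opening at its end, in the units of the state.
- observe(): the state, without advancing time (a new reading comes with each control period).
- snapshot(name): name is "scene" or "top" or "wrist"; returns (picture, depth): 420x560x3 uint8, red, green, blue; 420x560 float32, mm along the optical axis (not along the pixel's ray), 0 where there is no reading.
- get_calibration(name): a dict with "fx", "fy", "cx", "cy" (pixels), "dist_coeffs" ([k1, k2, p1, p2, k3] as OpenCV has them; the pictures are not rectified), "extrinsics" (4x4, takes a point from world to camera coordinates); the wrist camera has in their place "mount" (4x4, takes a point from camera to tool coordinates, whose origin is the TCP and whose axes are the flange's). Camera axes: x right, y down, z forward; pixel columns grow to the right and rows downward; lengths in mm; the calibration is good to about 2 mm. A picture is of the moment at which its call begins: read the wrist's pose just before it. get_calibration takes no time and is no camera call.
- job_done(): hands the job in, once; it reports no verdict.
Trained networks look in the newest picture that a camera, given by its name, has taken for a name from the list of things; names that differ only in an ending like _2 or _b are one class to them, and where a whole thing is asked for, a point or a joint stands for the part that bears it (a point fixed in the world has none). Each returns a list of dicts, best first, with "p" (0 to 1); they miss things now and then, are a little off and sometimes report something else, mostly with a low value. They report only what shows in the picture. A call takes as long as a camera call. They do not tell look-alikes from the thing itself.
- masks_of(label, camera): "pixels" (420x560 bool, what is visible of it) and "xy" ([column, row] in pixels, amid what is visible of it).
- landmark_of(label, camera): "xy" ([column, row] in pixels: a listed point, or the origin of a listed thing).
The state is a dict: "time_s": time; "qpos": joint angles; "dq": joint speeds; "effort": joint torques, N m; "tcp_pos": TCP position; "eef_rot": TCP orientation; "force": force on the tool from outside, world axes, zero at the start; "ft_torque": the same for the moment, N m; "opening": finger opening in mm.
Only numpy, scipy, OpenCV 4.12 (cv2) and the standard library are available. Lean on these libraries where they do the work, as an engineer would, in place of code of your own. Each camera call takes 0.05 s, during which the arm holds its last target.

TASK

Lock the two wireless receivers into the slanted rack on the sound desk: push both receivers fully home, choose from the rod rest the red-handled locking rod that fits the lugs and is long enough for all four, and slide it down through the four lugs until its collar sits against the top lug. Let go of it, and leave the other two rods and everything else on the desk where they are.

Things in the scene. Friction and masses are not known exactly. Their poses are not given: they have to be found in the camera images.
- cage: slanted black steel cage of the desktop rack, fixed, its face sloping 32 degrees from level. Origin: centre of the top lug's bore at its upper mouth, 190 mm above the table. x points up the slope along the line of the lug bores (the way the rod comes from), y level across the face, z square to the face, outwards. Face at z = -24 mm, x = -119 to 5, y = -181 to 41 mm; 115 mm deep below the face
- rack: the rack's fixed steel stand with the cage on it; origin on the table straight below the cage's origin, z up, x level along the up-slope side, y as the cage's. The stand spans x = -91 to 85, y = -183 to 43 mm, up to 113 mm high on its up-slope side
- top_lug (a point): centre of the bore at the upper mouth of the steel lug fixed on the cage's upper lip (the cage's origin). All four lugs, two fixed and one on each receiver, are plates 6 mm thick along the bore, 34 mm wide, standing 42 mm out of the face, each with a 13 mm round bore 24 mm above the face. In the cage's frame they lie at x = -6 to 0, -38 to -32, -82 to -76 and -114 to -108 mm, on y = 0, z = 0
- bottom_lug (a point): centre of the bore at the lower mouth of the steel lug fixed on the cage's lower lip, x = -114 mm in the cage's frame
- upper_receiver (a joint): how far the upper receiver stands out of the cage along the cage z (m): 0 = home against its stop, 0.035 at most. It takes a few newtons to push and stays where left; its lug lies level with the bore line only at 0. It also has 7 mm of unmeasured side play either way along the cage y (drags at about 5 N), so its lug may stand off the line; a rod nose that finds the bore draws it in
- lower_receiver (a joint): the same for the lower receiver, with the same side play
- upper_receiver_push (a point): fixed point where the clear part of the upper receiver's flat black front plate (42 mm by 198 mm) lies when it is home: x = -35, y = -88, z = -24 mm in the cage's frame. A place to push; while the receiver stands out, its front is that much further out along the cage z
- lower_receiver_push (a point): fixed point where the clear part of the lower receiver's flat black front plate (42 mm by 198 mm) lies when it is home: x = -79, y = -88, z = -24 mm in the cage's frame. A place to push; while the receiver stands out, its front is that much further out along the cage z
- lock_rod: the right rod: steel, 10 mm thick, 140 mm from collar to nose, 0.12 kg. Origin: on the axis at the collar face that seats on the lug; x points to the nose (last 3 mm bevelled to 8 mm). Behind it the collar (24 mm across, x = -6 to 0) and a ribbed red handle (x = -56 to -6 mm, 14 mm wide along y, 22 mm high along z). Lies level in two V saddles, axis 52 mm above the table, handle overhanging
- lock_rod_nose (a point): tip of the right rod's nose, 140 mm from its origin along x
- short_rod: look-alike rod, 10 mm thick but only 100 mm from collar to nose: too short for the bottom lug. Same origin, axes, collar and handle. 0.10 kg
- thick_rod: look-alike rod, 140 mm from collar to nose but 16 mm thick: too thick for the lugs. Same origin, axes, collar and handle; its axis lies about 56 mm above the table. 0.22 kg
- rod_rest: grey plastic rest, fixed, 105 by 170 mm, origin centre of its underside; three pairs of V saddles hold the rods parallel to its x axis, noses to +x, at y = -60, 0 and 60 mm; which rod lies in which is mixed. The rods' collar faces lie at x = -50 mm, the handles beyond the base at x = -106 to -56 mm
- pink_mic: hand-held microphone with pink foam, 54 mm thick, 220 mm long, lying loose; origin near its head on the table
- white_mic: the same with white foam
- bodypack: loose black bodypack transmitter, 95 by 64 by 24 mm with a 60 mm stub aerial; origin centre of underside
- carton: loose cardboard box, 150 by 110 by 45 mm; origin centre of underside
- tape_roll: roll of black tape lying flat, 108 mm across, 48 mm high; origin centre of underside
- screwdriver: loose screwdriver with a yellow handle, about 200 mm long, lying flat; origin under its middle
- mug: blue mug, 80 mm across, 92 mm high, standing; origin centre of underside
- power_adapter: loose black plug-in power adapter block, 80 by 45 by 32 mm; origin centre of underside
There are look-alikes about, which are no part of the job. Leave any blue look-alike of the lock_rod alone.

How it is judged:
By the outcome, as a careful person would: the job done as asked, in the order asked, and still so for the second after the job is handed in, with the robot touching nothing.
It also fails if it takes over 72 s, if anything falls off the work surface, if the arm or the gripper's body presses on something with over 40 N, if the wrist force passes 120 N, or if a joint passes its speed limit or range.

## Working session

There is one attempt and no reset: what is moved stays moved. The work goes in short steps, Python scripts to look and compute and a tool call to move; the robot and the scene stay as the last step left them, time stands still between calls to the robot, and variables do not carry over. Pictures are saved under pics/ and viewed, and the job is handed in when it is done.

Besides the shell and the picture viewer there is one more tool, called after "Call:" in YAML: its name, and indented under it one key for each argument. drive_tool: Moves the arm, as the interface text tells. Its arguments: {"type":"object","properties":{"rows":{"type":"array","items":{"type":"array","items":{"type":"number"}}}},"required":["rows"]}

```bash
mkdir -p pics; ls; cat > h.py <<'E'
from plant import *
import numpy as np, cv2
from scipy.spatial.transform import Rotation as R
def Rt(o): return R.from_euler('xyz',o).as_matrix()
def save(n,im): cv2.imwrite('pics/'+n+'.png',cv2.cvtColor(im,cv2.COLOR_RGB2BGR))
E
python3 - <<'E'
from h import *
s=observe()
for k,v in s.items(): print(k,np.round(v,3))
for c in ("scene","top","wrist"):
    im,d=snapshot(c); save(c+'0',im); np.save(c+'0.npy',d)
    k=get_calibration(c); print(c,{a:np.round(b,3).tolist() for a,b in k.items()})
E
```

```text
pics
time_s 0.0
qpos [-1.261  0.492  1.559  0.     1.092 -0.106]
dq [ 0.     0.001  0.    -0.    -0.001 -0.   ]
effort [ 2.0000e-03 -6.1263e+01 -2.5818e+01  6.9000e-02  4.8000e-02 -0.0000e+00]
tcp_pos [ 252.383 -571.528  214.072]
eef_rot [-3.141 -0.     0.416]
force [-0.532 -0.376  0.284]
ft_torque [-0.008 -0.044 -0.005]
opening 94.948
scene {'fx': 511.551, 'fy': 511.551, 'cx': 273.343, 'cy': 201.349, 'dist_coeffs': [0.061, 0.0, 0.0, 0.0, 0.0], 'extrinsics': [[0.664, 0.748, 0.006, -320.661], [0.563, -0.495, -0.662, -186.324], [-0.492, 0.443, -0.75, 1692.387], [0.0, 0.0, 0.0, 1.0]]}
top {'fx': 513.671, 'fy': 513.671, 'cx': 273.429, 'cy': 212.618, 'dist_coeffs': [-0.072, 0.0, 0.0, 0.0, 0.0], 'extrinsics': [[0.005, -1.0, 0.007, -20.476], [-0.993, -0.005, -0.119, 527.609], [0.119, -0.007, -0.993, 1721.027], [0.0, 0.0, 0.0, 1.0]]}
wrist {'fx': 347.173, 'fy': 347.173, 'cx': 277.389, 'cy': 201.895, 'dist_coeffs': [-0.044, 0.0, 0.0, 0.0, 0.0], 'mount': [[0.0, -0.96, -0.281, 80.731], [1.0, 0.0, 0.0, 0.033], [-0.0, -0.281, 0.96, -169.485], [0.0, 0.0, 0.0, 1.0]]}
```

View pics/scene0.png

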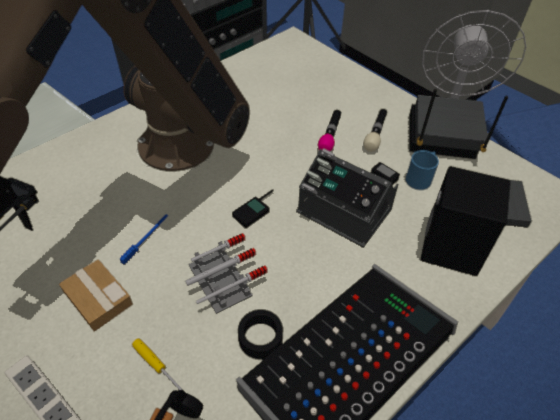

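View pics/top0.png

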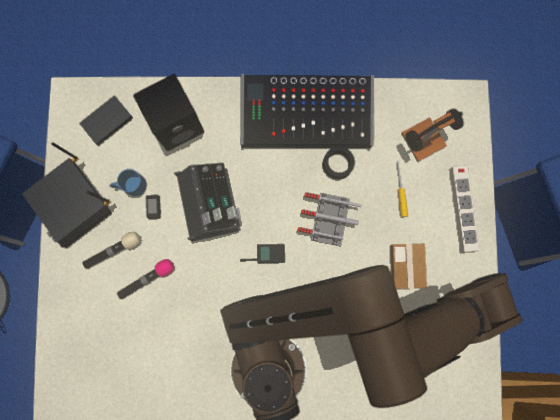

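View pics/wrist0.png

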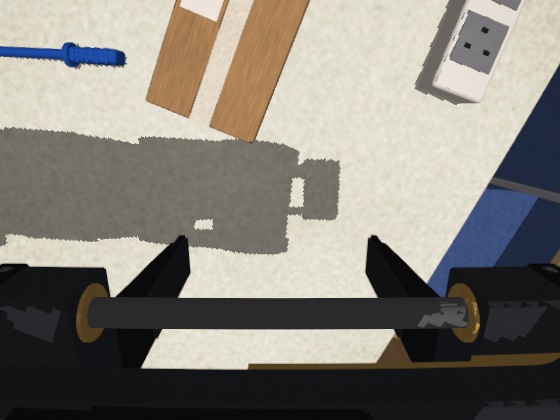

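```bash
python3 - <<'E'
from h import *
t=cv2.imread('pics/top0.png'); cv2.imwrite('pics/top0c.png',cv2.resize(t[150:255,160:365],None,fx=3.8,fy=3.8,interpolation=cv2.INTER_CUBIC))
t=cv2.imread('pics/scene0.png'); cv2.imwrite('pics/scene0c.png',cv2.resize(t[140:320,175:405],None,fx=3.3,fy=3.3,interpolation=cv2.INTER_CUBIC))
E
cat >> h.py <<'E'
def back(c,uv,d,s=None):
    k=get_calibration(c); K=np.array([[k['fx'],0,k['cx']],[0,k['fy'],k['cy']],[0,0,1.]])
    p=cv2.undistortPoints(np.array(uv,float).reshape(-1,1,2),K,np.array(k['dist_coeffs'],float)).reshape(-1,2)
    pc=np.c_[p,np.ones(len(p))]*np.array(d,float).reshape(-1,1)
    if c=='wrist':
        M=np.array(k['mount']); pt=pc@M[:3,:3].T+M[:3,3]
        return pt@Rt(s['eef_rot']).T+np.array(s['tcp_pos'])
    E=np.array(k['extrinsics']); return (pc-E[:3,3])@E[:3,:3]
def proj(c,P,s=None):
    k=get_calibration(c); K=np.array([[k['fx'],0,k['cx']],[0,k['fy'],k['cy']],[0,0,1.]])
    P=np.atleast_2d(P).astype(float)
    if c=='wrist':
        M=np.array(k['mount']); pt=(P-np.array(s['tcp_pos']))@Rt(s['eef_rot']); pc=(pt-M[:3,3])@M[:3,:3]
    else:
        E=np.array(k['extrinsics']); pc=P@E[:3,:3].T+E[:3,3]
    return cv2.projectPoints(pc,np.zeros(3),np.zeros(3),K,np.array(k['dist_coeffs'],float))[0].reshape(-1,2)
def ray(c,uv,z,s=None):
    a=back(c,[uv],[100.],s)[0]; b=back(c,[uv],[1000.],s)[0]
    return a+(b-a)*(z-a[2])/(b[2]-a[2])
E
python3 - <<'E'
from h import *
d=np.load('top0.npy'); 
for l,z in (('cage',190),('rack',0),('top_lug',190),('bottom_lug',190-114*.53),('lock_rod',52),('short_rod',52),('thick_rod',56),('rod_rest',0),('lock_rod_nose',52),('carton',0),('bodypack',0),('tape_roll',0)):
    for r in landmark_of(l,'top')[:3]:
        print(l,round(r['p'],2),np.round(r['xy']),np.round(ray('top',r['xy'],z)))
for l,z in (('top_lug',190),('bottom_lug',190-114*.53),('cage',190),('lock_rod',52),('short_rod',52),('thick_rod',56),('rod_rest',0)):
    for r in landmark_of(l,'scene')[:3]:
        print('S',l,round(r['p'],2),np.round(r['xy']),np.round(ray('scene',r['xy'],z)))
E
```

```text
cage 0.57 [208. 219.] [487. 185. 190.]
rack 0.75 [211. 225.] [487. 198.   0.]
top_lug 0.55 [208. 215.] [501. 186. 190.]
bottom_lug 0.77 [238. 217.] [502.  96. 130.]
bottom_lug 0.27 [133. 185.] [604. 439. 130.]
lock_rod 0.76 [320. 199.] [ 571. -177.   52.]
short_rod 0.47 [220. 190.] [602. 165.  52.]
short_rod 0.46 [316. 233.] [ 457. -161.   52.]
short_rod 0.35 [206. 218.] [507. 211.  52.]
thick_rod 0.56 [321. 212.] [ 529. -177.   56.]
rod_rest 0.9 [329. 220.] [ 506. -212.    0.]
lock_rod_nose 0.6 [360. 205.] [ 553. -310.   52.]
lock_rod_nose 0.23 [207. 216.] [511. 205.  52.]
bodypack 0.56 [272. 253.] [390. -13.   0.]
tape_roll 0.63 [336. 160.] [ 719. -236.    0.]
S top_lug 0.72 [327. 153.] [488. 191. 190.]
S top_lug 0.45 [221. 277.] [ 611. -271.  190.]
S bottom_lug 0.62 [309. 188.] [509. 105. 130.]
S bottom_lug 0.36 [352. 181.] [570. 210. 130.]
S cage 0.6 [331. 152.] [492. 200. 190.]
S cage 0.22 [224. 245.] [ 548. -213.  190.]
S cage 0.19 [326. 148.] [471. 203. 190.]
S lock_rod 0.85 [131. 248.] [ 305. -344.   52.]
S lock_rod 0.76 [245. 280.] [ 581. -182.   52.]
S short_rod 0.65 [224. 241.] [ 449. -148.   52.]
S short_rod 0.28 [329. 154.] [398. 307.  52.]
S thick_rod 0.81 [239. 262.] [ 533. -162.   56.]
S thick_rod 0.74 [327. 199.] [528. 163.  56.]
S rod_rest 0.68 [222. 275.] [ 501. -200.    0.]
```

View pics/top0c.png

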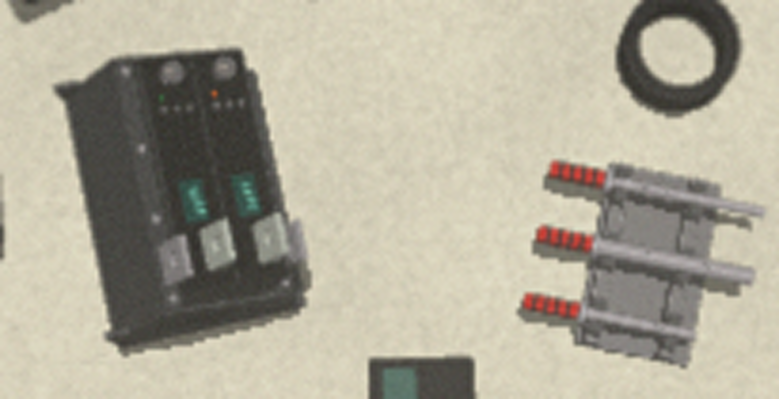

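View pics/scene0c.png

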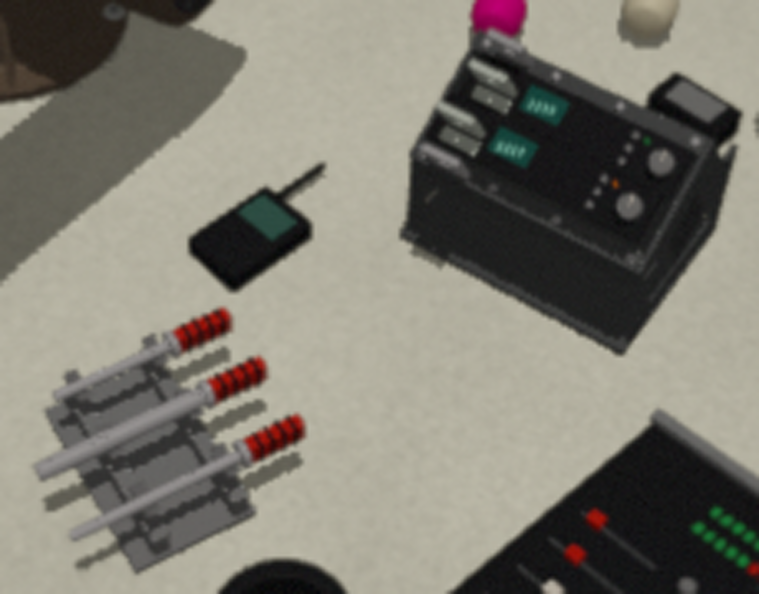

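```bash
cat >> h.py <<'E'
# commanded pose tracker is approximated by measured pose
def shift(P,yaw=None,s=None):
    s=s or observe(); M=Rt(s['eef_rot']); d=M.T@(np.array(P,float)-np.array(s['tcp_pos']))
    print('t',round(s['time_s'],2),'tcp',np.round(s['tcp_pos'],1),'rot',np.round(s['eef_rot'],3),'F',np.round(s['force'],1),'op',round(s['opening'],1))
    # tool z turn: yaw decreases with positive turn (z down)
    print('shift',np.round(d,1),'turn',None if yaw is None else round(s['eef_rot'][2]-yaw,3))
E
python3 -c "
from h import *
shift((520,-330,260),1.42)"
```

```text
t 1.1 tcp [ 252.5 -571.8  214.7] rot [ 3.142 -0.     0.416] F [-0.8  0.2 -0. ] op 95.3
shift [ 342.4 -113.1  -45.3] turn -1.004
```

Call:
drive_tool:
  rows:
    - [0,0,-46,0,0]
    - [342,-113,-46,-1.0,0]
    - [342,-113,-46,-1.0,0]
    - [342,-113,-46,-1.0,0]
    - [342,-113,-46,-1.0,0]
    - [342,-113,-46,-1.0,0]
    - [342,-113,-46,-1.0,0]
    - [342,-113,-46,-1.0,0]
    - [342,-113,-46,-1.0,0]
    - [342,-113,-46,-1.0,0]
    - [342,-113,-46,-1.0,0]

```text
time_s: 2.2
tcp_pos: [519.1, -330.8, 260.6]
eef_rot: [-3.141, 0.0, 1.415]
force: [-0.1, 0.2, 1.0]
opening: 95.1
```

```bash
python3 - <<'E'
from h import *
import json
shift((540,40,300),1.67)
s=observe(); im,d=snapshot('wrist'); save('w1',im); np.save('w1.npy',d)
json.dump({k:np.array(v).tolist() for k,v in s.items()},open('w1.json','w'))
for l,z in (('lock_rod',52),('short_rod',52),('thick_rod',56),('rod_rest',0),('lock_rod_nose',52)):
    for r in landmark_of(l,'wrist')[:3]:
        print(l,round(r['p'],2),np.round(r['xy']),np.round(ray('wrist',r['xy'],z,s),1))
E
```

```text
t 2.2 tcp [ 519.1 -330.8  260.6] rot [-3.141  0.     1.415] F [-0.1  0.2  1. ] op 95.1
shift [369.6 -37.  -39.5] turn -0.255
lock_rod 0.84 [ 93. 192.] [ 309.8 -316.8   52. ]
lock_rod 0.68 [314.  13.] [ 581.7 -174.3   52. ]
short_rod 0.83 [194.   8.] [ 464.6 -151.2   52. ]
thick_rod 0.76 [254.   8.] [ 523.6 -162.    56. ]
rod_rest 0.81 [256.  67.] [ 514.3 -210.8    0. ]
lock_rod_nose 0.84 [31. 93.] [ 274.1 -201.5   52. ]
lock_rod_nose 0.62 [305. 151.] [ 553.9 -309.4   52. ]
```

View pics/w1.png

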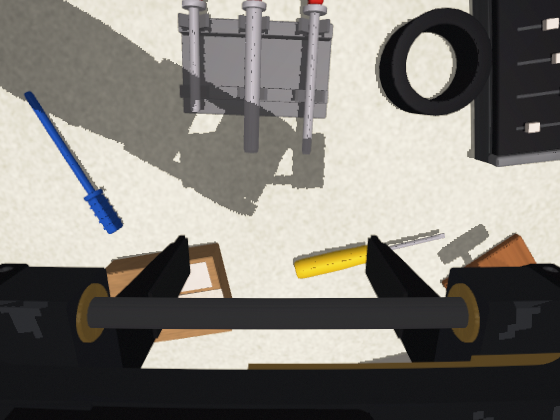

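Call:
drive_tool:
  rows:
    - [370,-37,-40,-0.255,0]
    - [370,-37,-40,-0.255,0]
    - [370,-37,-40,-0.255,0]
    - [370,-37,-40,-0.255,0]
    - [370,-37,-40,-0.255,0]
    - [370,-37,-40,-0.255,0]
    - [370,-37,-40,-0.255,0]
    - [370,-37,-40,-0.255,0]
    - [370,-37,-40,-0.255,0]
    - [370,-37,-40,-0.255,0]

```text
time_s: 3.5
tcp_pos: [540.2, 40.8, 300.6]
eef_rot: [3.142, 0.0, 1.671]
force: [0.9, 0.5, -0.1]
opening: 95.0
```

```bash
python3 - <<'E'
from h import *
import json
shift((540,40,300),1.67)
s=observe(); im,d=snapshot('wrist'); save('w2',im); np.save('w2.npy',d)
json.dump({k:np.array(v).tolist() for k,v in s.items()},open('w2.json','w'))
for l,z in (('top_lug',190),('bottom_lug',130),('cage',190),('rack',0),('upper_receiver_push',150),('lower_receiver_push',127)):
    for r in landmark_of(l,'wrist')[:3]:
        print(l,round(r['p'],2),np.round(r['xy']),np.round(ray('wrist',r['xy'],z,s),1))
E
```

```text
t 3.5 tcp [540.2  40.8 300.6] rot [3.142 0.    1.671] F [ 0.9  0.5 -0.1] op 95.0
shift [-0.8 -0.3  0.6] turn 0.001
bottom_lug 0.94 [258. 120.] [516.6 100.  130. ]
upper_receiver_push 0.8 [347.   8.] [583.5 200.7 150. ]
lower_receiver_push 0.71 [350.   8.] [589.6 207.3 127. ]
lower_receiver_push 0.7 [348.  60.] [594.7 163.6 127. ]
```

View pics/w2.png

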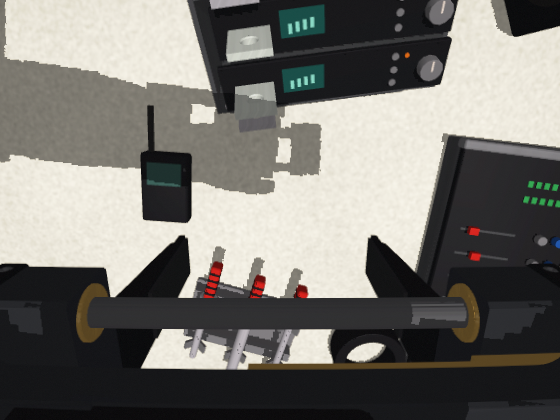

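Call:
drive_tool:
  rows:
    - [50,0,-25,0,0]
    - [90,0,-50,0,0]
    - [90,0,-50,0,0]
    - [90,0,-50,0,0]

```text
time_s: 4.25
tcp_pos: [531.2, 131.0, 350.9]
eef_rot: [3.141, 0.0, 1.672]
force: [0.6, -0.3, -0.8]
opening: 94.9
```

```bash
python3 - <<'E'
from h import *
import json
shift((540,130,350),1.67)
s=observe(); im,d=snapshot('wrist'); save('w3',im); np.save('w3.npy',d)
json.dump({k:np.array(v).tolist() for k,v in s.items()},open('w3.json','w'))
for l,z in (('top_lug',190),('bottom_lug',130),('cage',190),('rack',0),('upper_receiver_push',150),('lower_receiver_push',127)):
    for r in landmark_of(l,'wrist')[:3]:
        print(l,round(r['p'],2),np.round(r['xy']),np.round(ray('wrist',r['xy'],z,s),1))
# depth points of region
save('w3c',cv2.resize(im[20:220,180:480],None,fx=2.6,fy=2.6,interpolation=cv2.INTER_CUBIC))
E
```

```text
t 4.25 tcp [531.2 131.  350.9] rot [3.141 0.    1.672] F [ 0.6 -0.3 -0.8] op 94.9
shift [-1.9  8.6  0.9] turn 0.002
top_lug 0.61 [244. 109.] [494.7 199.9 190. ]
bottom_lug 0.95 [261. 202.] [517.   94.9 130. ]
cage 0.57 [246. 110.] [496.2 199.1 190. ]
upper_receiver_push 0.79 [334. 115.] [585.1 201.8 150. ]
lower_receiver_push 0.71 [332. 152.] [591.9 160.8 127. ]
```

View pics/w3.png

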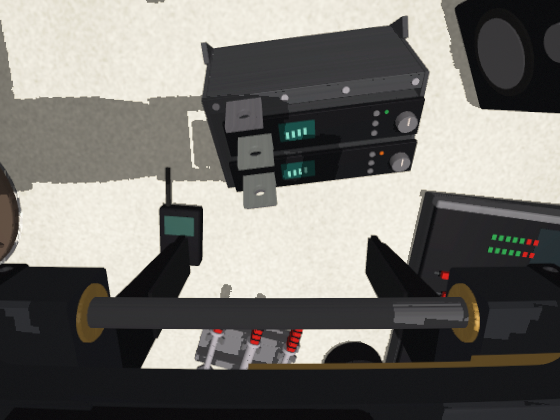

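View pics/w3c.png

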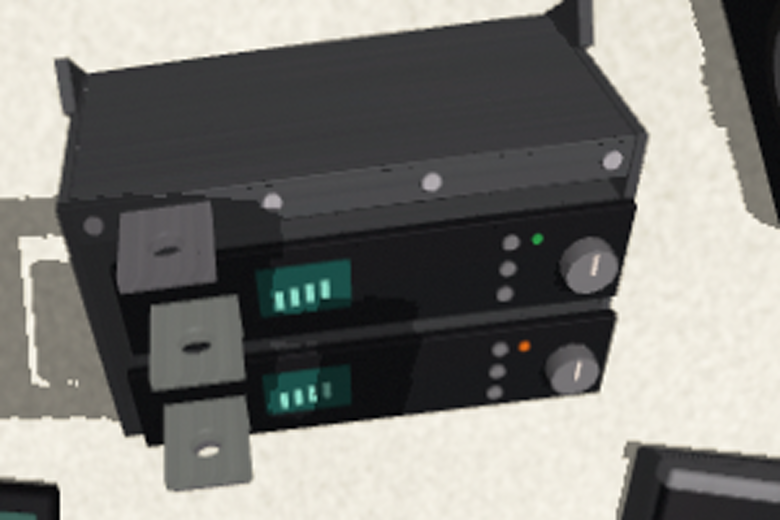

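```bash
python3 - <<'E'
from h import *
import json
s=json.load(open('w3.json')); d=np.load('w3.npy')
im=cv2.imread('pics/w3.png')
vv,uu=np.mgrid[20:225,190:440]; uv=np.c_[uu.ravel(),vv.ravel()]
P=back('wrist',uv,d[vv,uu].ravel(),s).reshape(vv.shape+(3,))
def at(u,v): return np.round(P[v-20,u-190],1)
# sample features
for n,(u,v) in dict(topface_up=(340,110),topface2=(300,108),upface=(350,118),lowface=(340,158),lowface2=(320,162),lip=(300,98),tl=(243,128),l2=(256,165),l3=(260,203),tl_hi=(243,101),l2h=(255,138),l3h=(259,175),midstrip=(340,138)).items(): print(n,(u,v),at(u,v))
# plane fits
def fit(u0,u1,v0,v1):
    Q=P[v0-20:v1-20,u0-190:u1-190].reshape(-1,3); c=np.median(Q,0); Q=Q[np.abs(Q-c).max(1)<60]
    for _ in range(4):
        c=Q.mean(0); n=np.linalg.svd(Q-c,full_matrices=False)[2][2]; n*=np.sign(n[2]); r=(Q-c)@n; Q=Q[np.abs(r)<max(1.,2*r.std())]
    print(np.round(c,1),np.round(n,3),'tilt',round(np.degrees(np.arccos(n[2])),2),'az',round(np.degrees(np.arctan2(n[1],n[0])),2),round(r.std(),2),len(Q))
fit(325,365,108,125); fit(325,365,152,168)
E
```

```text
topface_up (340, 110) [585.4 207.9 175.8]
topface2 (300, 108) [547.4 205.6 166. ]
upface (350, 118) [597.4 201.3 170. ]
lowface (340, 158) [596.5 158.8 155. ]
lowface2 (320, 162) [576.1 152.2 153.9]
lip (300, 98) [546.4 215.1 164.7]
tl (243, 128) [496.1 183.6 202.6]
l2 (256, 165) [510.5 150.8 200.8]
l3 (260, 203) [517.2 110.1 186.4]
tl_hi (243, 101) [491.4 206.6 171.2]
l2h (255, 138) [505.8 172.1 169. ]
l3h (259, 175) [512.6 131.2 152.3]
midstrip (340, 138) [592.6 179.9 158.6]
[592.2 202.3 171.1] [ 0.119 -0.504  0.856] tilt 31.16 az -76.71 0.51 579
[601.3 157.4 154.1] [ 0.098 -0.547  0.831] tilt 33.76 az -79.82 0.47 575
```

```bash
cat >> h.py <<'E'
T32=np.radians(32)
def cageR(psi):
    x=np.array([np.cos(psi)*np.cos(T32),np.sin(psi)*np.cos(T32),np.sin(T32)])
    y=np.array([-np.sin(psi),np.cos(psi),0]); z=np.cross(x,y); return np.c_[x,y,z]
E
python3 - <<'E'
from h import *
import json
s=json.load(open('w3.json')); d=np.load('w3.npy')
vv,uu=np.mgrid[20:225,190:440]; uv=np.c_[uu.ravel(),vv.ravel()]
P=back('wrist',uv,d[vv,uu].ravel(),s)
O=np.array([496,192,190.])
# yaw scan: lugs are planar faces along x; sharpness of histogram of x and y
import itertools
for psi in np.radians(np.arange(94,106,1.)):
    Q=(P-O)@cageR(psi)
    m=(np.abs(Q[:,1])<30)&(Q[:,2]>-12)&(Q[:,2]<40)&(np.abs(Q[:,0])<130)
    h=np.histogram(Q[m,0],np.arange(-130,20,1.))[0]
    m2=(Q[:,1]<-60)&(Q[:,1]>-150)&(Q[:,2]<30)&(Q[:,2]>-40)&(Q[:,0]<-15)&(Q[:,0]>-55)
    A=np.c_[Q[m2][:,:2],np.ones(m2.sum())]
    c=np.linalg.lstsq(A,Q[m2,2],rcond=None)[0] if m2.sum()>10 else None
    print(round(np.degrees(psi)),(h.astype(float)**2).sum(), m.sum(), np.round(c,3))
psi=np.radians(99)
Q=(P-O)@cageR(psi)
m=(np.abs(Q[:,1])<30)&(Q[:,2]>-12)&(Q[:,2]<60)&(np.abs(Q[:,0])<130)
h,e=np.histogram(Q[m,0],np.arange(-130,20,2.))
print([(int(a),int(b)) for a,b in zip(e,h) if b>5])
E
```

```text
94 508225.0 3981 [ -0.302   0.048 -20.72 ]
95 546192.0 4074 [ -0.28    0.042 -19.955]
96 584481.0 4141 [ -0.253   0.037 -18.967]
97 626559.0 4193 [ -0.226   0.03  -18.062]
98 682079.0 4249 [ -0.198   0.024 -17.055]
99 757282.0 4306 [ -0.17    0.018 -16.033]
100 845551.0 4361 [-1.4200e-01  1.2000e-02 -1.5009e+01]
101 937269.0 4405 [-1.150e-01  6.000e-03 -1.396e+01]
102 1032612.0 4454 [-9.2000e-02  1.0000e-03 -1.3004e+01]
103 1077462.0 4500 [-8.6000e-02 -8.0000e-03 -1.2829e+01]
104 1039370.0 4548 [ -0.013  -0.016 -10.699]
105 970681.0 4597 [-1.500e-01  5.000e-03 -1.327e+01]
[(-112, 7), (-110, 30), (-108, 12), (-96, 12), (-94, 15), (-92, 15), (-90, 14), (-88, 20), (-86, 14), (-84, 24), (-82, 20), (-80, 30), (-78, 74), (-76, 90), (-74, 543), (-72, 448), (-70, 69), (-68, 68), (-66, 70), (-64, 43), (-62, 17), (-60, 22), (-58, 37), (-56, 48), (-54, 43), (-52, 26), (-50, 28), (-48, 21), (-46, 20), (-44, 23), (-42, 21), (-40, 19), (-38, 22), (-36, 40), (-34, 92), (-32, 113), (-30, 601), (-28, 455), (-26, 80), (-24, 84), (-22, 44), (-20, 29), (-18, 26), (-16, 29), (-14, 31), (-12, 31), (-10, 17), (-4, 40), (-2, 94), (0, 138), (2, 480), (4, 77)]
```

```bash
cat > lug.py <<'E'
from h import *
def analyse(P,O,psi,img=None):
    Q=(P-O)@cageR(psi)
    for n,x0 in (('top',0),('up',-32),('low',-76),('bot',-108)):
        m=(np.abs(Q[:,1])<32)&(Q[:,2]>-15)&(Q[:,2]<60)&(np.abs(Q[:,0]-x0)<6)
        if m.sum()<40: print(n,'few',m.sum()); continue
        x=np.median(Q[m,0]); f=m&(np.abs(Q[:,0]-x)<2)
        q=Q[f]; A=np.c_[q[:,1:],np.ones(len(q))]; c=np.linalg.lstsq(A,q[:,0],rcond=None)[0]
        tm=m&(np.abs(Q[:,0]-x)<4)
        ys=[]
        for zz in np.arange(0,40,3.):
            t=f&(np.abs(Q[:,2]-zz)<1.5)
            if t.sum()>15: ys.append((zz,round(Q[t,1].min(),1),round(Q[t,1].max(),1),int(t.sum())))
        print(n,'x',round(x,2),'slopes y,z',np.round(c[:2],3),'ztip',np.round(np.percentile(Q[f,2],[90,97,99.5]),1))
        y=np.array([[a,b] for _,a,b,_ in ys]); print('   y mid',np.round(y.mean(1),1).tolist(),'width',np.round(np.diff(y)[:,0],1).tolist())
    for n,x0 in (('upface',-35),('lowface',-79)):
        m=(np.abs(Q[:,0]-x0)<8)&(np.abs(Q[:,1]+88)<20)&(np.abs(Q[:,2])<40)
        if m.sum()>20: print(n,'z',np.round(np.median(Q[m,2]),1),'out by',np.round(np.median(Q[m,2])+24,1))
E
python3 - <<'E'
from lug import *
import json
s=json.load(open('w3.json')); d=np.load('w3.npy')
vv,uu=np.mgrid[20:225,190:440]; uv=np.c_[uu.ravel(),vv.ravel()]
P=back('wrist',uv,d[vv,uu].ravel(),s)
for deg in (101.7,102.7,103.5):
    print(deg); analyse(P,np.array([496,192,190.]),np.radians(deg))
E
```

```text
101.7
top x 2.92 slopes y,z [-0.014 -0.01 ] ztip [15.1 16.  16.4]
   y mid [1.2, 1.2, 1.2, 0.8, 0.8, 0.8] width [33.5, 33.5, 33.2, 33.7, 33.5, 33.7]
up x -28.61 slopes y,z [-0.014 -0.002] ztip [30.1 31.6 32.2]
   y mid [-5.6, -5.0, -5.4, -5.5, -5.6, -5.5, -5.3, -5.3, -5.7, -5.8, -5.3, -5.6] width [32.0, 32.8, 33.5, 33.4, 33.1, 32.8, 32.8, 32.7, 33.2, 33.1, 33.8, 32.7]
low x -72.49 slopes y,z [-0.016 -0.007] ztip [39.5 41.8 42.4]
   y mid [-3.0, -3.4, -3.4, -3.3, -3.3, -3.2, -3.7, -3.6, -3.6, -3.6, -3.4, -3.8, -3.8, -3.8] width [56.7, 33.7, 33.6, 33.4, 33.2, 33.2, 33.8, 33.7, 33.6, 33.3, 33.1, 34.0, 33.9, 33.6]
bot x -109.09 slopes y,z [-0.007 -0.025] ztip [15.4 15.4 15.6]
   y mid [-1.4] width [31.9]
upface z -10.9 out by 13.1
lowface z -1.4 out by 22.6
102.7
top x 2.95 slopes y,z [-0.002 -0.009] ztip [15.1 16.  16.5]
   y mid [1.1, 1.2, 1.2, 0.8, 1.0, 0.8] width [33.5, 33.5, 33.2, 33.7, 33.7, 33.6]
up x -28.65 slopes y,z [-0.004 -0.003] ztip [30.  31.6 32.3]
   y mid [-5.2, -4.6, -4.9, -5.0, -5.1, -4.9, -4.7, -4.6, -5.1, -5.1, -4.6, -4.8] width [32.0, 32.8, 33.5, 33.4, 33.1, 32.9, 3
[... 487 characters left out ...]
16.4]
   y mid [1.1, 1.2, 1.2, 0.9, 1.0, 0.9] width [33.5, 33.5, 33.2, 33.6, 33.7, 33.6]
up x -28.71 slopes y,z [ 0.004 -0.003] ztip [30.1 31.6 32.3]
   y mid [-4.4, -4.2, -4.6, -4.6, -4.6, -4.5, -4.3, -4.2, -4.6, -4.6, -4.0, -4.1] width [32.8, 32.8, 33.5, 33.4, 33.1, 33.0, 33.0, 32.5, 33.1, 33.1, 33.9, 33.1]
low x -72.54 slopes y,z [ 0.004 -0.007] ztip [39.6 41.8 42.5]
   y mid [-2.2, -1.5, -1.5, -1.2, -1.2, -1.0, -1.4, -1.3, -1.3, -1.2, -1.1, -1.2, -1.2, -1.2] width [58.9, 33.7, 33.7, 33.5, 33.3, 33.3, 33.8, 33.7, 33.6, 33.3, 33.1, 33.9, 33.9, 33.6]
bot x -109.09 slopes y,z [ 0.014 -0.027] ztip [15.3 15.5 15.5]
   y mid [1.9] width [31.9]
upface z -9.4 out by 14.6
lowface z 0.1 out by 24.1
```

```bash
cat >> h.py <<'E'
PSI=np.radians(103.0); CR=cageR(PSI)
O=np.array([496,192,190.])+CR@np.array([2.95,1.0,-1.6])
XL=np.array([np.cos(PSI),np.sin(PSI),0]); YL=np.array([-np.sin(PSI),np.cos(PSI),0])
def C(x,y,z): return O+CR@np.array([x,y,z],float)
E
python3 - <<'E'
from h import *
print(O, CR.round(3))
shift(C(-35,-88,15)-10*XL,PSI)
print(C(-35,-88,-24),C(-79,-88,-24))
E
```

```text
[494.27213103 195.0388113  190.20638488] [[-0.191 -0.974  0.119]
 [ 0.826 -0.225 -0.516]
 [ 0.53   0.     0.848]]
t 4.6 tcp [531.4 129.8 350.1] rot [-3.141  0.     1.67 ] F [ 0.3 -0.1 -0.1] op 95.0
shift [ 32.6  63.  165.7] turn -0.128
[583.83268116 198.30565956 151.30605632] [592.22653095 161.94790171 127.98960869]
```

Call:
drive_tool:
  rows:
    - [33,63,40,-0.128,1]
    - [33,63,80,-0.128,1]
    - [33,63,120,-0.128,1]
    - [33,63,150,-0.128,1]
    - [33,63,166,-0.128,1]
    - [33,63,166,-0.128,1]
    - [33,63,166,-0.128,1]

```text
time_s: 5.3
tcp_pos: [591.0, 169.4, 185.1]
eef_rot: [3.141, 0.0, 1.798]
force: [-0.3, -1.0, 0.8]
opening: 44.2
```

```bash
python3 - <<'E'
from h import *
shift(C(-35,-88,-24)-10*XL,PSI)
E
```

```text
t 5.3 tcp [591.  169.4 185.1] rot [3.141 0.    1.798] F [-0.3 -1.   0.8] op 44.2
shift [19.8 -0.5 33.7] turn 0.001
```

Call:
drive_tool:
  rows:
    - [0,0,0,0,1]
    - [0,0,0,0,1]
    - [0,0,0,0,1]
    - [0,0,0,0,1]
    - [4,0,7,0,1]
    - [8,0,13,0,1]
    - [11,0,18,0,1]
    - [13,0,21,0,1]
    - [15,0,24,0,1]
    - [17,0,27,0,1]
    - [18,0,29,0,1]
    - [19,0,31,0,1]

```text
time_s: 6.5
tcp_pos: [586.3, 188.3, 153.5]
eef_rot: [-3.142, -0.0, 1.799]
force: [-1.4, -1.5, 3.3]
opening: 0.5
```

Call:
drive_tool:
  rows:
    - [0.5,0,1,0,1]
    - [1,0,2,0,1]
    - [1.5,0,2.5,0,1]
    - [1.5,0,2.5,0,1]

```text
time_s: 6.9
tcp_pos: [586.0, 189.5, 151.5]
eef_rot: [3.141, 0.0, 1.799]
force: [-2.3, -3.2, 6.6]
opening: 0.5
```

Call:
drive_tool:
  rows:
    - [0.5,0,1,0,1]
    - [1,0,2,0,1]
    - [1.5,0,2.5,0,1]
    - [1.5,0,2.5,0,1]

```text
time_s: 7.3
tcp_pos: [587.0, 190.1, 151.0]
eef_rot: [3.138, 0.002, 1.799]
force: [-2.7, -10.6, 20.4]
opening: 0.5
```

Call:
drive_tool:
  rows:
    - [-10,0,-17,0,1]
    - [-21,0,-36,0,1]
    - [-40,0,-25,0,1]
    - [-58,0,-12,0,1]
    - [-54,0,-5,0,1]
    - [-50,0,2,0,1]
    - [-47,0,7,0,1]
    - [-44,0,12,0,1]
    - [-42,0,15,0,1]
    - [-40,0,18,0,1]
    - [-40,0,18,0,1]

```text
time_s: 8.4
tcp_pos: [594.5, 152.8, 130.3]
eef_rot: [-3.141, -0.0, 1.799]
force: [0.7, -0.5, 0.5]
opening: 0.5
```

```bash
python3 - <<'E'
from h import *
shift(C(-79,-88,-24)-10*XL,PSI)
E
```

```text
t 8.4 tcp [594.5 152.8 130.3] rot [-3.141 -0.     1.799] F [ 0.7 -0.5  0.5] op 0.5
shift [-0.5 -0.2  2.3] turn 0.001
```

Call:
drive_tool:
  rows:
    - [0.5,0,1,0,1]
    - [1,0,2,0,1]
    - [1.5,0,2.5,0,1]
    - [1.5,0,2.5,0,1]

```text
time_s: 8.8
tcp_pos: [594.5, 153.6, 128.6]
eef_rot: [3.141, 0.0, 1.799]
force: [-1.2, -2.3, 6.3]
opening: 0.4
```

Call:
drive_tool:
  rows:
    - [0.5,0,1,0,1]
    - [1,0,2,0,1]
    - [1.5,0,3,0,1]
    - [1.5,0,3,0,1]

```text
time_s: 9.2
tcp_pos: [595.5, 154.3, 127.9]
eef_rot: [3.137, 0.002, 1.799]
force: [-2.4, -9.1, 22.5]
opening: 0.4
```

```bash
python3 - <<'E'
from h import *
shift(np.array([520,130,330]),PSI)
E
```

```text
t 9.2 tcp [595.5 154.3 127.9] rot [3.137e+00 2.000e-03 1.799e+00] F [-2.4 -9.1 22.5] op 0.4
shift [  -7.   -78.1 -202.5] turn 0.001
```

Call:
drive_tool:
  rows:
    - [-21,0,-36,0,1]
    - [-21,0,-85,0,0]
    - [-7,-40,-130,0,0]
    - [-7,-78,-180,0,0]
    - [-7,-78,-203,0,0]
    - [-7,-78,-203,0,0]
    - [-7,-78,-203,0,0]

```text
time_s: 9.9
tcp_pos: [519.6, 130.8, 328.9]
eef_rot: [3.139, 0.0, 1.799]
force: [0.0, -0.4, -1.6]
opening: 42.9
```

```bash
python3 - <<'E'
from lug import *
s=observe(); im,d=snapshot('wrist'); save('w4',im); np.save('w4.npy',d)
print(s['time_s'],s['tcp_pos'],s['eef_rot'])
vv,uu=np.mgrid[10:225,190:440]; uv=np.c_[uu.ravel(),vv.ravel()]
P=back('wrist',uv,d[vv,uu].ravel(),s)
analyse(P,O,PSI)
E
```

```text
9.9 [519.55852316 130.84399046 328.85252014] [3.13940800e+00 7.46804068e-06 1.79887670e+00]
top x 0.03 slopes y,z [-0.001 -0.011] ztip [16.5 17.5 18. ]
   y mid [-0.1, 0.4, 0.2, 0.1, 0.1, 0.3, 0.4] width [32.9, 33.5, 33.2, 33.0, 32.8, 33.3, 33.2]
up x -31.61 slopes y,z [-0.003  0.006] ztip [16.1 16.9 17.8]
   y mid [-6.7, -6.7, -6.8, -6.8, -6.4, -6.4, -6.4] width [33.4, 33.2, 33.1, 32.9, 33.5, 33.3, 33.3]
low x -75.46 slopes y,z [-0.003 -0.009] ztip [15.8 16.9 17.4]
   y mid [-4.2, -3.8, -3.8, -3.8, -3.9, -3.9, -4.0] width [32.8, 33.6, 33.4, 33.3, 33.0, 32.9, 32.7]
bot x -107.48 slopes y,z [-0.002 -0.004] ztip [16.  16.8 17.2]
   y mid [0.1, -0.0, -0.1, -0.2, -0.2, -0.3, -0.2] width [33.9, 33.7, 33.6, 33.3, 33.2, 33.0, 32.9]
upface z -24.9 out by -0.9
lowface z -25.2 out by -1.2
```

View pics/w4.png

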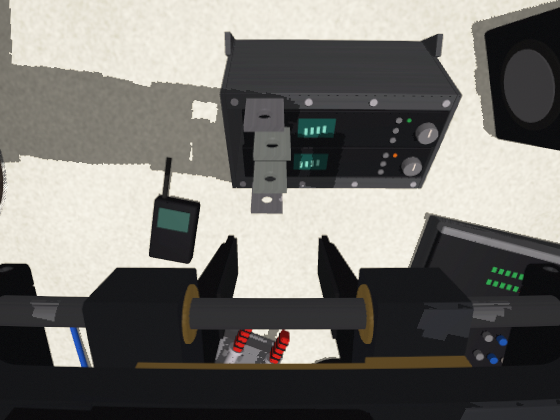

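```bash
python3 - <<'E'
from h import *
G=O-5*XL; G[2]=182
shift(G,PSI)
E
```

```text
t 9.95 tcp [519.6 130.8 327.6] rot [-3.141 -0.     1.799] F [ 0.3 -0.2 -0.8] op 46.8
shift [ 63.3 -10.1 145.6] turn 0.001
```

Call:
drive_tool:
  rows:
    - [40,-10,20,0.001,0.3]
    - [63,-10,60,0.001,0.3]
    - [63,-10,100,0.001,0.3]
    - [63,-10,135,0.001,0.3]
    - [63,-10,146,0.001,0.3]
    - [63,-10,146,0.001,0.6]
    - [63,-10,146,0.001,0.68]
    - [63,-10,146,0.001,0.68]
    - [63,-10,146,0.001,0.68]
    - [63,-10,146,0.001,0.68]

```text
time_s: 10.95
tcp_pos: [494.2, 189.4, 182.9]
eef_rot: [-3.139, 0.0, 1.798]
force: [-4.6, -2.1, 6.0]
opening: 33.7
```

```bash
python3 - <<'E'
from h import *
s=observe(); print(s['force'],'along y',np.dot(s['force'],YL),'x',np.dot(s['force'],XL)); print((Rt(s['eef_rot']).T@s['force']))
G=O-5*XL; G[2]=182
shift(G,PSI)
E
```

```text
[-4.59605698 -2.1096431   5.98781417] along y 4.952826780627587 x -1.021685220447493
[-1.02208293 -4.97002573 -5.97347831]
t 10.95 tcp [494.2 189.4 182.9] rot [-3.139  0.     1.798] F [-4.6 -2.1  6. ] op 33.7
shift [0.5 1.3 0.9] turn 0.0
```

Call:
drive_tool:
  rows:
    - [0,-0.7,0,0,0.68]
    - [0,-1.3,0,0,0.68]
    - [0,-1.3,0,0,0.68]

```text
time_s: 11.25
tcp_pos: [494.3, 189.4, 182.9]
eef_rot: [3.141, 0.0, 1.798]
force: [-3.2, -1.5, 8.0]
opening: 33.8
```

```bash
python3 - <<'E'
from h import *
for i in range(1):
    s=observe(); print((Rt(s['eef_rot']).T@s['force']), CR.T@(s['tcp_pos']-O))
G=O-5*XL; G[2]=182
shift(G,PSI)
E
```

```text
[-0.76672293 -3.46571268 -8.01009403] [-8.55979697  1.26497984 -3.28291561]
t 11.25 tcp [494.3 189.4 182.9] rot [3.141 0.    1.798] F [-3.2 -1.5  8. ] op 33.8
shift [0.5 1.3 0.9] turn 0.0
```

```bash
cat >> h.py <<'E'
def LV(l,y,z):
    G=O+l*XL+y*YL; G[2]=z; return G
E
python3 - <<'E'
from h import *
shift(LV(-38,1.3,162),PSI)
shift(LV(-38-37.3,1.3,139),PSI)
E
```

```text
t 11.25 tcp [494.3 189.4 182.9] rot [3.141 0.    1.798] F [-3.2 -1.5  8. ] op 33.8
shift [-32.5  -0.   20.9] turn 0.0
t 11.25 tcp [494.3 189.4 182.9] rot [3.141 0.    1.798] F [-3.2 -1.5  8. ] op 33.8
shift [-69.8  -0.1  43.9] turn 0.0
```

Call:
drive_tool:
  rows:
    - [0,0,0,0,0.3]
    - [0,0,0,0,0.3]
    - [0,0,0,0,0.3]
    - [0,0,0,0,0.3]
    - [-32,0,0,0,0.3]
    - [-32,0,21,0,0.3]
    - [-32,0,21,0,0.5]
    - [-32,0,21,0,0.6]
    - [-32,0,21,0,0.68]
    - [-32,0,21,0,0.68]
    - [-32,0,21,0,0.68]
    - [-32,0,21,0,0.68]

```text
time_s: 12.45
tcp_pos: [502.5, 158.8, 161.8]
eef_rot: [3.139, -0.0, 1.798]
force: [3.5, 3.1, -0.7]
opening: 33.6
```

```bash
python3 - <<'E'
from h import *
s=observe(); print((Rt(s['eef_rot']).T@s['force']), CR.T@(s['tcp_pos']-O))
shift(LV(-38,1.3,162),PSI)
E
```

```text
[2.26692357 4.16619444 0.74340589] [-46.55640748   0.09960304  -4.45809943]
t 12.45 tcp [502.5 158.8 161.8] rot [ 3.139 -0.     1.798] F [ 3.5  3.1 -0.7] op 33.6
shift [-0.9 -1.2 -0.2] turn 0.0
```

Call:
drive_tool:
  rows:
    - [0,-1.3,0,0,0.68]
    - [0,-1.3,0,0,0.68]
    - [0,-1.3,0,0,0.68]

```text
time_s: 12.75
tcp_pos: [501.1, 158.5, 161.8]
eef_rot: [3.139, -0.0, 1.798]
force: [4.0, 3.5, 0.5]
opening: 33.3
```

```bash
python3 - <<'E'
from h import *
s=observe(); print((Rt(s['eef_rot']).T@s['force']), CR.T@(s['tcp_pos']-O))
E
```

```text
[ 2.55152261  4.70435079 -0.47956456] [-46.56329595   1.55364547  -4.44612675]
```

Call:
drive_tool:
  rows:
    - [0,0,0,0,0.3]
    - [0,0,0,0,0.3]
    - [0,0,0,0,0.3]
    - [0,0,0,0,0.3]
    - [-37,0,0,0,0.3]
    - [-37,0,23,0,0.3]
    - [-37,0,23,0,0.5]
    - [-37,0,23,0,0.6]
    - [-37,0,23,0,0.68]
    - [-37,0,23,0,0.68]
    - [-37,0,23,0,0.68]
    - [-37,0,23,0,0.68]

```text
time_s: 13.95
tcp_pos: [509.6, 122.5, 138.8]
eef_rot: [3.139, 0.0, 1.798]
force: [4.3, 2.3, 0.1]
opening: 34.0
```

```bash
python3 - <<'E'
from h import *
s=observe(); print((Rt(s['eef_rot']).T@s['force']), CR.T@(s['tcp_pos']-O),s['opening'])
shift([520,130,330],PSI)
E
```

```text
[ 1.27187068  4.73534941 -0.07620176] [-90.0643575    1.33147064  -4.29888151] 33.964321584760114
t 13.95 tcp [509.6 122.5 138.8] rot [3.139 0.    1.798] F [4.3 2.3 0.1] op 34.0
shift [   4.9   12.3 -191.1] turn 0.0
```

Call:
drive_tool:
  rows:
    - [0,0,0,0,0.3]
    - [0,0,0,0,0.3]
    - [0,0,0,0,0.3]
    - [0,0,-50,0,0.3]
    - [0,0,-100,0,0.1]
    - [5,12,-150,0,0]
    - [5,12,-191,0,0]
    - [5,12,-191,0,0]
    - [5,12,-191,0,0]

```text
time_s: 14.85
tcp_pos: [519.0, 129.5, 329.4]
eef_rot: [3.141, 0.0, 1.798]
force: [-0.6, 0.4, -0.5]
opening: 94.1
```

```bash
python3 - <<'E'
from lug import *
s=observe(); im,d=snapshot('wrist'); save('w5',im)
print(s['time_s'],s['tcp_pos'],s['eef_rot'])
vv,uu=np.mgrid[10:225,190:440]; uv=np.c_[uu.ravel(),vv.ravel()]
P=back('wrist',uv,d[vv,uu].ravel(),s)
analyse(P,O,PSI)
# rods from w1
import json
s1=json.load(open('w1.json')); d1=np.load('w1.npy')
shift([581.7,-100,240],None)
E
```

```text
14.85 [519.00219478 129.49558367 329.42094561] [3.14063257e+00 2.47290269e-04 1.79785945e+00]
top x 0.01 slopes y,z [ 0.001 -0.01 ] ztip [16.8 17.5 18.1]
   y mid [0.1, 0.4, 0.3, 0.3, 0.2, 0.1, -0.3] width [32.9, 33.5, 33.2, 33.0, 32.8, 32.6, 33.3]
up x -31.68 slopes y,z [-0.003  0.009] ztip [16.  17.  17.3]
   y mid [0.4, 0.3, 0.8, 0.2, 0.1, 0.0, -0.0] width [32.6, 32.4, 33.1, 33.7, 33.6, 33.4, 33.3]
low x -75.47 slopes y,z [-0.002 -0.003] ztip [15.6 16.7 17.4]
   y mid [-0.2, -0.2, 0.4, 0.2, 0.2, 0.2, 0.0] width [32.7, 32.7, 33.5, 33.3, 33.1, 32.9, 32.7]
bot x -107.53 slopes y,z [-0.001  0.   ] ztip [16.3 17.2 17.7]
   y mid [0.0, 0.0, -0.1, -0.2, -0.2, -0.3, -0.2] width [33.8, 33.8, 33.5, 33.3, 33.3, 33.0, 32.9]
upface z -24.9 out by -0.9
lowface z -25.2 out by -1.2
t 14.9 tcp [518.7 129.4 328.3] rot [-3.14   0.     1.798] F [-0.1 -0.7 -0.6] op 94.7
shift [-237.7    9.9   88.3] turn None
```

View pics/w5.png

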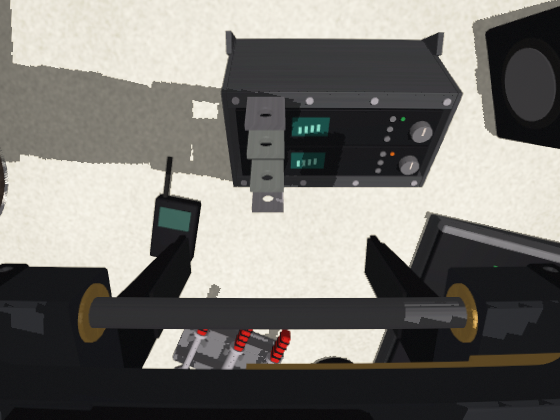

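```bash
python3 - <<'E'
from h import *
shift([565,-235,215],1.372)
E
```

```text
t 14.9 tcp [518.7 129.4 328.3] rot [-3.14   0.     1.798] F [-0.1 -0.7 -0.6] op 94.7
shift [-365.5  -36.7  113.4] turn 0.426
```

Call:
drive_tool:
  rows:
    - [-365,-37,113,0.426,0]
    - [-365,-37,113,0.426,0]
    - [-365,-37,113,0.426,0]
    - [-365,-37,113,0.426,0]
    - [-365,-37,113,0.426,0]
    - [-365,-37,113,0.426,0]
    - [-365,-37,113,0.426,0]
    - [-365,-37,113,0.426,0]
    - [-365,-37,113,0.426,0]
    - [-365,-37,113,0.426,0]

```text
time_s: 15.9
tcp_pos: [564.5, -234.5, 214.3]
eef_rot: [-3.138, -0.001, 1.37]
force: [0.2, 0.2, 0.5]
opening: 95.0
```

```bash
python3 - <<'E'
from h import *
import json
shift([565,-235,215],1.372)
s=observe(); im,d=snapshot('wrist'); save('w6',im); np.save('w6.npy',d)
json.dump({k:np.array(v).tolist() for k,v in s.items()},open('w6.json','w'))
for l,z in (('lock_rod',52),('short_rod',52),('thick_rod',56),('rod_rest',0),('lock_rod_nose',52)):
    for r in landmark_of(l,'wrist')[:3]:
        print(l,round(r['p'],2),np.round(r['xy']),np.round(ray('wrist',r['xy'],z,s),1))
save('w6c',cv2.resize(im[0:230,130:400],None,fx=2.6,fy=2.6,interpolation=cv2.INTER_CUBIC))
E
```

```text
t 15.9 tcp [ 564.5 -234.5  214.3] rot [-3.138e+00 -1.000e-03  1.370e+00] F [0.2 0.2 0.5] op 95.0
shift [-0.4  0.6 -0.7] turn -0.002
lock_rod 0.6 [281. 118.] [ 581.4 -172.4   52. ]
short_rod 0.65 [156. 120.] [ 465.7 -150.1   52. ]
thick_rod 0.67 [355. 334.] [ 616.  -417.5   56. ]
rod_rest 0.57 [230. 162.] [ 515.1 -210.7    0. ]
```

View pics/w6.png

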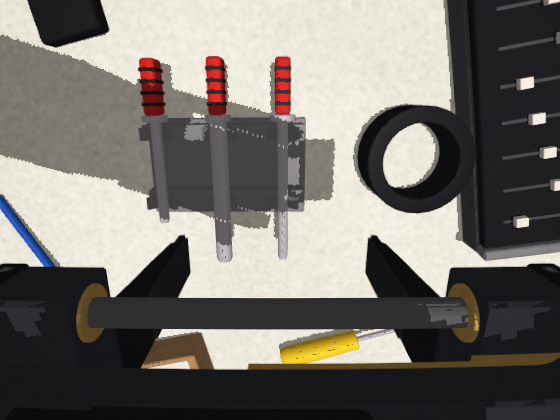

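View pics/w6c.png

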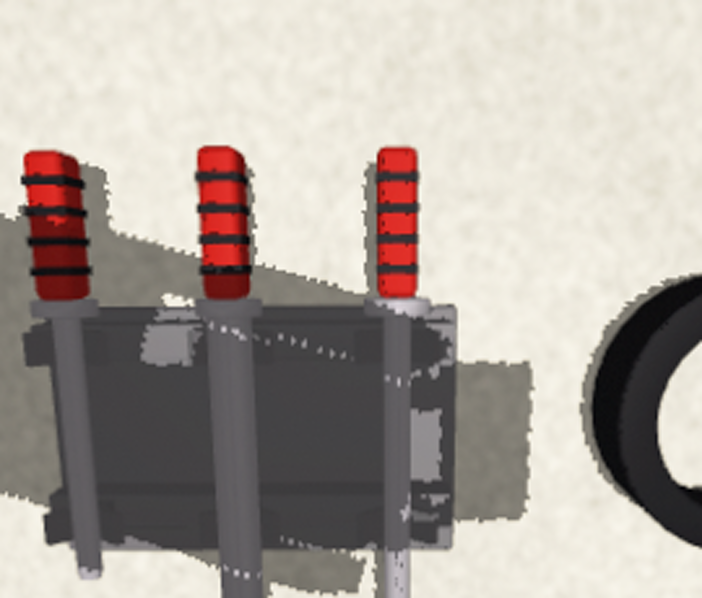

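```bash
python3 - <<'E'
from h import *
import json
s=json.load(open('w6.json')); d=np.load('w6.npy'); im=cv2.cvtColor(cv2.imread('pics/w6.png'),cv2.COLOR_BGR2RGB).astype(int)
red=(im[...,0]>130)&(im[...,1]<80); red[:,:265]=0; red[:,300:]=0; red[130:]=0
vv,uu=np.nonzero(red); P=back('wrist',np.c_[uu,vv],d[vv,uu],s)
ok=(P[:,2]>54)&(P[:,2]<75); P=P[ok]; print(ok.sum(),'z',np.percentile(P[:,2],[5,50,95]))
u=np.array([np.cos(1.372),np.sin(1.372)]); v=np.array([-u[1],u[0]])
t=P[:,:2]@u; w=P[:,:2]@v
print('t',np.percentile(t,[0.5,99.5]),'w',np.percentile(w,[1,50,99]))
for a in np.arange(t.min(),t.max(),10):
    m=(t>=a)&(t<a+10); print(round(a,1),np.round([w[m].min(),w[m].max(),(w[m].min()+w[m].max())/2],1),m.sum())
# rod shank
m=np.zeros(d.shape,bool); m[125:258,270:300]=1
vv,uu=np.nonzero(m); Q=back('wrist',np.c_[uu,vv],d[vv,uu],s); Q=Q[(Q[:,2]>50)&(Q[:,2]<65)]
t=Q[:,:2]@u; w=Q[:,:2]@v
for a in np.arange(t.min(),t.max(),15):
    k=(t>=a)&(t<a+15); print('rod',round(a,1),np.round([w[k].min(),w[k].max(),np.median(w[k]),np.percentile(Q[k,2],95)],1),k.sum())
print('t min',t.min())
E
```

```text
586 z [60.46979722 62.17873943 63.53209801]
t [-49.94035243  -1.56260906] w [-610.73103087 -604.48165701 -598.2524157 ]
-50.0 [-610.8 -599.1 -605. ] 126
-40.0 [-610.7 -598.2 -604.5] 108
-30.0 [-610.7 -598.2 -604.5] 110
-20.0 [-610.6 -598.3 -604.5] 115
-10.0 [-610.5 -598.3 -604.4] 127
rod -195.2 [-610.1 -600.8 -605.9   57. ] 125
rod -180.2 [-610.1 -600.8 -604.8   57.2] 136
rod -165.2 [-609.9 -600.8 -604.8   57. ] 139
rod -150.2 [-620.7 -592.9 -605.8   57. ] 237
rod -135.2 [-620.6 -592.9 -605.7   57.3] 262
rod -120.2 [-609.6 -600.8 -605.2   57.2] 152
rod -105.2 [-609.6 -600.8 -605.6   57. ] 151
rod -90.2 [-609.4 -600.8 -605.5   57. ] 159
rod -75.2 [-620.6 -593.4 -606.5   57. ] 385
rod -60.2 [-608.3 -601.8 -605.    57.3] 8
t min -195.19015117665785
```

```bash
python3 - <<'E'
from h import *
u=np.array([np.cos(1.372),np.sin(1.372)]); v=np.array([-u[1],u[0]])
p=-26*u-603.6*v; print(p)
shift([*p,120],1.372);shift([*p,33],1.372)
E
```

```text
[ 586.57737127 -144.69259662]
t 16.2 tcp [ 565.5 -233.5  216.5] rot [3.141 0.    1.373] F [1.1 0.6 0.3] op 95.1
shift [91.2  3.2 96.5] turn 0.001
t 16.2 tcp [ 565.5 -233.5  216.5] rot [3.141 0.    1.373] F [1.1 0.6 0.3] op 95.1
shift [ 91.2   3.2 183.5] turn 0.001
```

Call:
drive_tool:
  rows:
    - [45,3.6,20,0,0.58]
    - [91,3.6,50,0,0.58]
    - [91,3.6,95,0,0.58]
    - [91,3.6,110,0,0.58]
    - [91,3.6,140,0,0.58]
    - [91,3.6,165,0,0.58]
    - [91,3.6,182,0,0.58]
    - [91,3.6,182,0,0.58]

```text
time_s: 17.0
tcp_pos: [585.9, -145.1, 32.4]
eef_rot: [-3.138, -0.0, 1.373]
force: [-1.8, 0.1, -0.2]
opening: 40.9
```

```bash
python3 - <<'E'
from h import *
shift([586.5,-144.7,33],1.372)
s=observe(); im,d=snapshot('wrist'); save('w7',im)
im,d=snapshot('scene'); save('s7',cv2.resize(im[190:330,150:330],None,fx=4,fy=4,interpolation=cv2.INTER_CUBIC))
shift([586.5,-144.7,33],1.372)
E
```

```text
t 17.0 tcp [ 585.9 -145.1   32.4] rot [-3.138 -0.     1.373] F [-1.8  0.1 -0.2] op 40.9
shift [ 0.5  0.5 -0.6] turn 0.001
t 17.1 tcp [ 587.1 -145.7   34.7] rot [3.141 0.    1.372] F [-0.5  0.3  0.1] op 40.1
shift [ 0.8 -0.8  1.7] turn 0.0
```

View pics/w7.png

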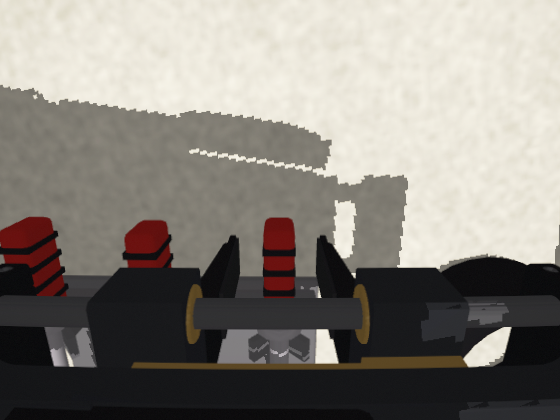

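View pics/s7.png

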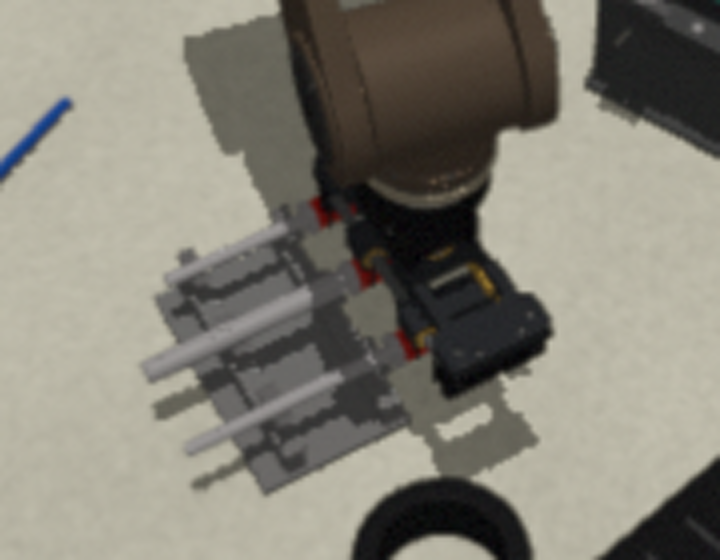

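Call:
drive_tool:
  rows:
    - [0,0,0,0,0.85]
    - [0,0,0,0,0.95]
    - [0,0,0,0,1]
    - [0,0,0,0,1]
    - [0,0,0,0,1]
    - [0,0,0,0,1]

```text
time_s: 17.7
tcp_pos: [586.8, -146.0, 34.5]
eef_rot: [3.142, 0.0, 1.372]
force: [-2.5, 1.1, 4.8]
opening: 13.5
```

Call:
drive_tool:
  rows:
    - [0,0,-15,0,1]
    - [0,0,-40,0,1]
    - [0,0,-70,0,1]
    - [0,0,-100,0,1]
    - [0,0,-100,0,1]

```text
time_s: 18.2
tcp_pos: [588.5, -146.5, 138.7]
eef_rot: [3.135, 0.001, 1.372]
force: [0.1, 0.5, -1.5]
opening: 13.9
```

```bash
python3 - <<'E'
from h import *
shift([586.5,-144.7,133],1.372); s=observe(); print(s['ft_torque'])
im,d=snapshot('scene'); save('s8',cv2.resize(im[170:330,150:350],None,fx=3.8,fy=3.8,interpolation=cv2.INTER_CUBIC)); np.save('s8.npy',d); save('s8f',im)
im,d=snapshot('wrist'); save('w8',im)
E
```

```text
t 18.2 tcp [ 588.5 -146.5  138.7] rot [3.135e+00 1.000e-03 1.372e+00] F [ 0.1  0.5 -1.5] op 13.9
shift [ 1.3 -2.3  5.7] turn -0.0
[ 0.04146721 -0.11011079 -0.02446647]
```

View pics/s8.png

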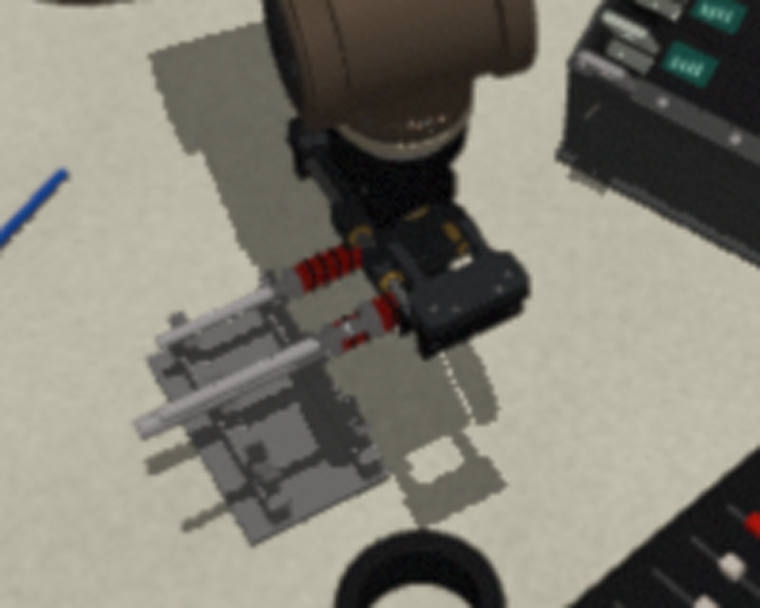

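View pics/w8.png

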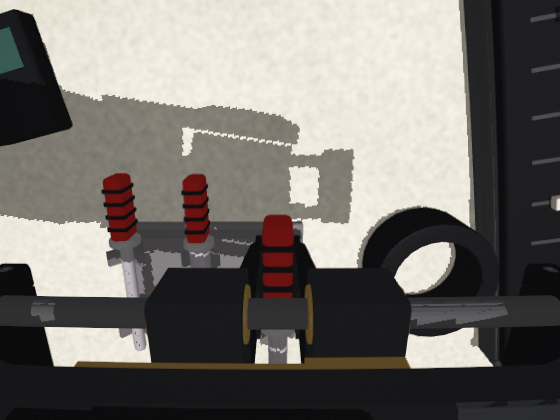

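```bash
python3 - <<'E'
from h import *
d=np.load('s8.npy')
vv,uu=np.mgrid[225:300,180:270]; P=back('scene',np.c_[uu.ravel(),vv.ravel()],d[vv,uu].ravel())
u=np.array([np.cos(1.372),np.sin(1.372)]); v=np.array([-u[1],u[0]])
t=P[:,:2]@u; w=P[:,:2]@v; z=P[:,2]
m=(z>70)&(z<160)
for a in np.arange(-220,20,12):
    k=m&(t>=a)&(t<a+12)
    if k.sum()>2: print(a,k.sum(),'w',np.percentile(w[k],[5,50,95]).round(1),'z',np.percentile(z[k],[5,50,95]).round(1))
im=cv2.imread('pics/s8f.png'); cv2.imwrite('pics/s8z.png',cv2.resize(im[225:300,175:275],None,fx=7,fy=7,interpolation=cv2.INTER_CUBIC))
E
```

```text
-196 15 w [-609.5 -607.8 -601. ] z [154.4 156.9 159.5]
-184 10 w [-610.5 -608.3 -604.6] z [155.7 158.1 159. ]
-172 10 w [-610.2 -608.2 -604. ] z [155.8 158.5 159.7]
-160 11 w [-609.9 -606.6 -603.4] z [150.2 156.9 159.6]
-148 14 w [-610.5 -606.9 -599.6] z [155.7 157.1 159.1]
-136 9 w [-610.4 -606.9 -601.5] z [153.5 157.  159.5]
-124 15 w [-610.  -607.9 -602.4] z [153.5 157.  159.4]
-112 15 w [-609.3 -607.6 -601.5] z [155.  158.1 159.9]
-100 15 w [-610.7 -607.5 -602.5] z [154.4 158.1 159.9]
-88 13 w [-610.9 -608.  -602.1] z [155.  158.6 159.7]
-76 11 w [-609.7 -608.7 -604. ] z [154.2 157.6 159.4]
-64 18 w [-616.7 -609.4 -595.9] z [151.1 157.9 159.7]
-52 14 w [-614.  -611.8 -609.1] z [147.4 152.6 158.5]
-40 20 w [-620.6 -616.1 -607. ] z [134.3 148.  157.4]
```

View pics/s8z.png

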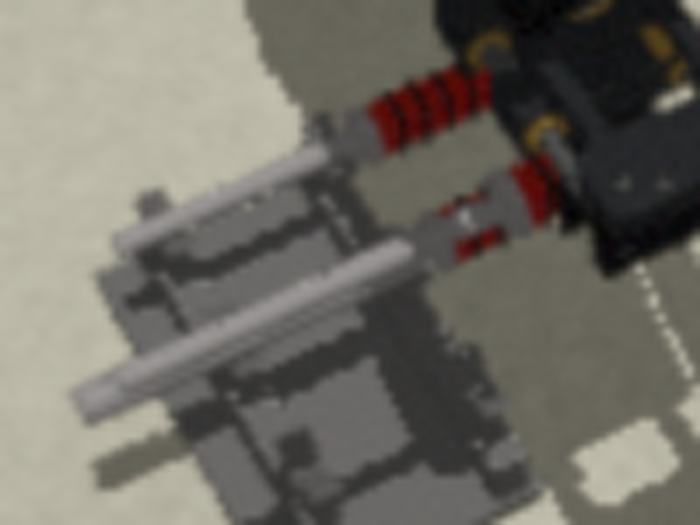

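```bash
python3 - <<'E'
from h import *
print(LV(194,1.3,172))
shift(LV(194,1.3,300),PSI)
E
```

```text
[449.3649454  383.77416749 172.        ]
t 18.3 tcp [ 586.9 -145.9  134.9] rot [3.14  0.    1.372] F [-0.7 -0.  -1.5] op 13.4
shift [ 492.  -239.3 -165.5] turn -0.426
```

Call:
drive_tool:
  rows:
    - [0,0,-50,0,1]
    - [0,0,-100,0,1]
    - [20,-10,-150,-0.03,1]
    - [60,-30,-166,-0.06,1]
    - [105,-51,-166,-0.1,1]
    - [150,-73,-166,-0.14,1]
    - [195,-95,-166,-0.18,1]
    - [240,-117,-166,-0.22,1]
    - [285,-139,-166,-0.26,1]
    - [330,-161,-166,-0.3,1]
    - [375,-183,-166,-0.34,1]
    - [420,-205,-166,-0.38,1]

```text
time_s: 19.5
tcp_pos: [468.1, 307.0, 298.9]
eef_rot: [-3.14, 0.001, 1.753]
force: [1.8, 0.2, -1.3]
opening: 14.0
```

```bash
python3 - <<'E'
from h import *
shift(LV(194,1.3,250),PSI)
E
```

```text
t 19.5 tcp [468.1 307.  298.9] rot [-3.140e+00  1.000e-03  1.753e+00] F [ 1.8  0.2 -1.3] op 14.0
shift [78.9 -4.3 48.8] turn -0.044
```

Call:
drive_tool:
  rows:
    - [40,-2,0,-0.044,1]
    - [72,-4,0,-0.044,1]
    - [79,-4,30,-0.044,1]
    - [79,-4,60,-0.044,1]
    - [79,-4,95,-0.044,1]
    - [79,-4,115,-0.044,1]
    - [79,-4,115,-0.044,1]
    - [79,-4,115,-0.044,1]

```text
time_s: 20.3
tcp_pos: [451.1, 382.2, 184.8]
eef_rot: [-3.14, 0.0, 1.796]
force: [0.5, 0.5, -0.8]
opening: 13.7
```

```bash
python3 - <<'E'
from h import *
a=[]
shift(LV(194,1.3,172),PSI)
im,d=snapshot('scene'); save('s9f',im); np.save('s9.npy',d)
im2,d2=snapshot('top'); save('t9f',im2); np.save('t9.npy',d2)
shift(LV(194,1.3,172),PSI)
save('s9',cv2.resize(im[90:230,270:420],None,fx=4,fy=4,interpolation=cv2.INTER_CUBIC))
save('t9',cv2.resize(im2[130:250,120:270],None,fx=4.5,fy=4.5,interpolation=cv2.INTER_CUBIC))
for c,dd in (('scene',d),('top',d2)):
    k=get_calibration(c)
    uv=proj(c,[O]); u0,v0=uv[0].astype(int)
    vv,uu=np.mgrid[v0-60:v0+60,u0-60:u0+80]; P=back(c,np.c_[uu.ravel(),vv.ravel()],dd[vv,uu].ravel())
    Q=P-O; l=Q@XL; y=Q@YL; z=P[:,2]
    m=(np.abs(y)<25)&(l>5)&(l<170)&(z>175)&(z<215)
    print(c,m.sum())
    for a in np.arange(5,170,15):
        q=m&(l>=a)&(l<a+15)
        if q.sum()>2: print(a,q.sum(),'y',np.percentile(y[q],[5,50,95]).round(1),'z',np.percentile(z[q],[5,50,95]).round(1),'lmin',l[q].min().round(1))
E
```

```text
t 20.3 tcp [451.1 382.2 184.8] rot [-3.14   0.     1.796] F [ 0.5  0.5 -0.8] op 13.7
shift [ 2.  -1.3 12.8] turn -0.002
t 20.4 tcp [451.5 382.5 186.1] rot [ 3.14  -0.     1.796] F [ 0.2 -0.9 -1.2] op 14.1
shift [ 1.8 -1.8 14.1] turn -0.002
scene 174
20 16 y [-3.1  0.5  5.3] z [197.5 203.1 206.6] lmin 21.1
35 17 y [-4.7 -1.4  2.6] z [201.4 204.4 208.3] lmin 35.3
50 14 y [-3.5 -0.8  3.9] z [200.6 204.  207.2] lmin 51.9
65 15 y [-4.3 -1.   4.6] z [200.2 203.9 206.7] lmin 66.5
80 14 y [-2.9  0.   5.4] z [198.7 202.3 207.6] lmin 80.4
95 15 y [-4.3 -0.7  4.5] z [201.7 204.6 208.1] lmin 95.1
110 14 y [-4.4 -1.9  4.6] z [201.7 204.4 208.9] lmin 111.2
125 12 y [-4.6 -2.3  4.4] z [199.3 203.  208. ] lmin 126.0
140 14 y [-4.3 -0.8  3.9] z [200.9 204.4 208.2] lmin 140.2
155 42 y [-9.1 -2.  10. ] z [194.4 206.3 211.9] lmin 155.8
top 165
5 16 y [-14.4   2.8  20.1] z [175.6 179.1 184.3] lmin 5.0
20 13 y [-1.8  2.3  6.3] z [202.9 204.4 209.8] lmin 23.0
35 17 y [-2.1  2.6  7. ] z [201.5 204.5 210.2] lmin 35.8
50 15 y [-2.2  2.2  6.3] z [200.8 206.1 212.1] lmin 51.6
65 16 y [-2.   2.9  6.4] z [198.9 204.8 211.4] lmin 65.9
80 15 y [-2.   2.5  6.3] z [199.9 203.9 208.2] lmin 80.7
95 15 y [-2.3  2.9  6.7] z [201.4 205.  210.4] lmin 96.0
110 17 y [-2.8  2.7  6.3] z [198.6 205.9 209.7] lmin 110.3
125 15 y [-2.1  1.8  5.6] z [199.8 205.3 209.9] lmin 127.6
140 16 y [-2.3  2.   6.6] z [200.7 205.2 207.6] lmin 142.2
155 10 y [-9.5  1.   4.8] z [200.9 205.6 209.8] lmin 156.1
```

View pics/s9.png

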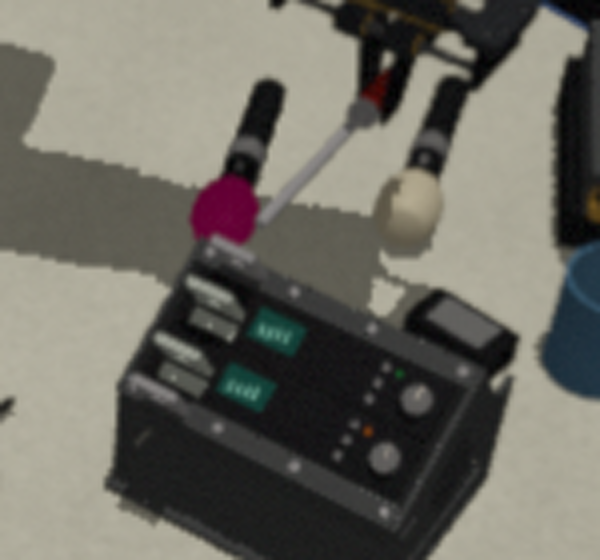

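View pics/t9.png

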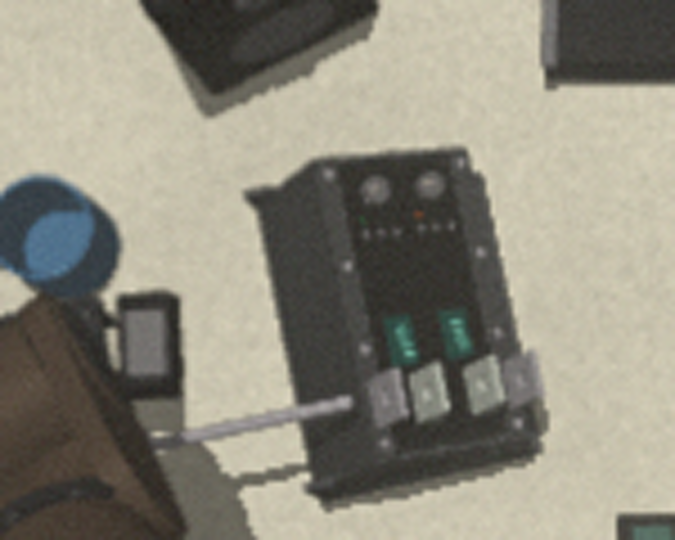

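Call:
drive_tool:
  rows:
    - [0,-1.5,7,0,1]
    - [0,-1.5,13.5,0,1]
    - [-7,-1.5,13.5,0,1]
    - [-14,-1.5,13.5,0,1]
    - [-17,-1.5,13.5,0,1]
    - [-17,-1.5,13.5,0,1]

```text
time_s: 21.0
tcp_pos: [453.7, 364.7, 171.9]
eef_rot: [3.141, -0.0, 1.795]
force: [-0.2, 1.0, -1.9]
opening: 14.0
```

```bash
cat > chk.py <<'E'
from h import *
import sys
n=sys.argv[1]; L=float(sys.argv[2]); 
s=observe(); Q=s['tcp_pos']-O; print('t',round(s['time_s'],2),'TCP l,y,z',np.round([Q@XL,Q@YL,s['tcp_pos'][2]],1),'yaw',round(s['eef_rot'][2],3),'Ftool',np.round(Rt(s['eef_rot']).T@s['force'],1))
for c in ('scene','top'):
    im,d=snapshot(c); np.save(c+n+'.npy',d)
    p=proj(c,[O+20*XL])[0]; u0,v0=p.astype(int); 
    save(c[0]+n,cv2.resize(im[max(v0-40,0):v0+40,u0-50:u0+50],None,fx=7,fy=7,interpolation=cv2.INTER_CUBIC))
    vv,uu=np.mgrid[max(v0-70,0):v0+60,u0-70:u0+80]; P=back(c,np.c_[uu.ravel(),vv.ravel()],d[vv,uu].ravel())
    Q=P-O; l=Q@XL; y=Q@YL; z=P[:,2]; zl=190+np.tan(T32)*l
    m=(np.abs(y)<16)&(l>3)&(l<L)&(z>178)&(z<300)
    for a in np.arange(0,L,20):
        q=m&(l>=a)&(l<a+20)
        if q.sum()>2: print(c,a,q.sum(),'y',np.percentile(y[q],[5,50,95]).round(1),'z',np.percentile(z[q],[5,50,95]).round(1),'lmin',l[q].min().round(1))
E
python3 chk.py 10 150
```

```text
t 21.0 TCP l,y,z [174.5   1.4 171.9] yaw 1.795 Ftool [1.  0.1 1.9]
scene 0.0 15 y [-3.3 -0.5  5. ] z [189.6 191.6 194. ] lmin 5.7
scene 20.0 22 y [-2.5  1.3  6.6] z [188.2 191.2 195.1] lmin 20.2
scene 40.0 18 y [-2.   1.8  6.8] z [187.4 191.1 194.8] lmin 40.6
scene 60.0 18 y [-1.7  0.3  5. ] z [186.2 191.2 195.5] lmin 60.4
scene 80.0 21 y [-2.6 -0.2  4.7] z [186.4 191.6 194.8] lmin 80.1
scene 100.0 18 y [-2.4  0.7  6.7] z [188.1 193.1 195. ] lmin 100.4
scene 120.0 37 y [-15.4  -0.8  13.6] z [189.2 254.9 272.5] lmin 120.1
scene 140.0 105 y [-11.4   0.9  13.8] z [186.3 265.4 297.1] lmin 140.3
top 0.0 27 y [-3.3  5.2 11.3] z [180.4 188.8 195. ] lmin 3.0
top 20.0 20 y [0.4 4.7 8.4] z [184.9 190.1 196.1] lmin 21.9
top 40.0 20 y [-0.   3.9  7.5] z [187.5 191.  197.4] lmin 41.5
top 60.0 20 y [-0.2  4.2  9. ] z [185.6 191.3 197. ] lmin 60.4
top 80.0 21 y [-0.9  3.9  7.9] z [184.1 190.3 197.9] lmin 80.7
top 100.0 21 y [-0.8  3.9  8.9] z [184.9 191.6 196.6] lmin 100.1
top 120.0 21 y [-0.9  4.3  7.8] z [187.4 190.9 194.8] lmin 120.7
top 140.0 6 y [-6.6  2.   6.4] z [184.6 189.5 195.4] lmin 140.0
```

View pics/s10.png

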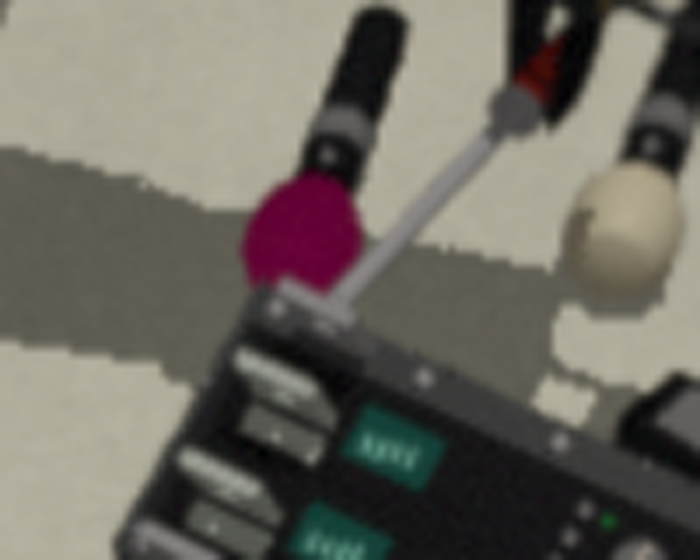

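View pics/t10.png

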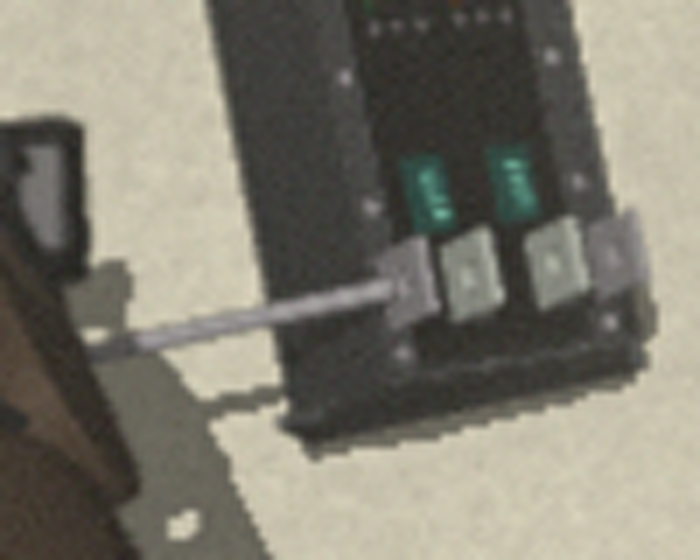

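```bash
python3 - <<'E'
from h import *
for c in ('scene','top'):
    d=np.load(c+'10.npy'); p=proj(c,[O])[0]; u0,v0=p.astype(int)
    vv,uu=np.mgrid[v0-60:v0+60,u0-60:u0+60]; P=back(c,np.c_[uu.ravel(),vv.ravel()],d[vv,uu].ravel())
    Q=(P-O)@CR
    for x0 in (0,-32,-76,-108):
        m=(np.abs(Q[:,1])<35)&(Q[:,2]>8)&(Q[:,2]<30)&(np.abs(Q[:,0]-x0+3)<9)
        y=Q[m,1]
        if m.sum()>5: print(c,x0,m.sum(),np.percentile(y,[0,4,50,96,100]).round(1), 'mid',round((np.percentile(y,2)+np.percentile(y,98))/2,1),'ztip',np.percentile(Q[m,2],[90]).round(1))
E
```

```text
scene 0 38 [-15.5 -15.    1.9  16.   17.4] mid 0.7 ztip [19.7]
scene -32 35 [-15.3 -15.2   1.4  17.7  19.1] mid 1.5 ztip [19.6]
scene -76 34 [-14.4 -13.4   1.1  17.4  19.8] mid 2.2 ztip [21.5]
scene -108 32 [-15.3 -13.1   1.3  16.9  19. ] mid 1.9 ztip [19.]
top 0 36 [-12.6 -11.6   3.9  19.9  20.4] mid 4.0 ztip [20.8]
top -32 27 [-11.6 -11.5   4.8  18.7  20.4] mid 4.0 ztip [20.8]
top -76 31 [-11.9 -10.4   3.5  20.   20.6] mid 4.6 ztip [20.3]
top -108 34 [-11.5 -11.2   3.4  18.8  20. ] mid 3.9 ztip [20.2]
```

Call:
drive_tool:
  rows:
    - [-3,0,0.5,0,1]
    - [-5,0,0.5,0,1]
    - [-7,0,0.5,0,1]
    - [-9,0,0.5,0,1]
    - [-9,0,0.5,0,1]

```text
time_s: 21.6
tcp_pos: [455.6, 356.0, 171.2]
eef_rot: [3.141, 0.001, 1.796]
force: [0.3, -0.6, 0.8]
opening: 13.6
```

```bash
python3 - <<'E'
from h import *
s=observe(); Q=s['tcp_pos']-O; print('t',round(s['time_s'],2),'TCP l,y,z',np.round([Q@XL,Q@YL,s['tcp_pos'][2]],1),'yaw',round(s['eef_rot'][2],3),'Ftool',np.round(Rt(s['eef_rot']).T@s['force'],1))
E
```

```text
t 21.6 TCP l,y,z [165.5   1.5 171.2] yaw 1.796 Ftool [-0.6  0.2 -0.8]
```

Call:
drive_tool:
  rows:
    - [-1.5,0,0,0,1]
    - [-2.5,0,0,0,1]
    - [-2.5,0,0,0,1]

```text
time_s: 21.9
tcp_pos: [456.0, 353.8, 171.1]
eef_rot: [-3.142, 0.0, 1.796]
force: [0.9, -0.7, 1.1]
opening: 14.1
```

```bash
python3 chk.py 11 120
```

```text
t 21.9 TCP l,y,z [163.3   1.6 171.1] yaw 1.796 Ftool [-0.9  0.7 -1.1]
scene 0.0 16 y [-5.9  0.4  3.7] z [185.9 192.4 196.4] lmin 3.6
scene 20.0 20 y [-2.3  1.5  6.6] z [186.7 191.2 195.5] lmin 22.2
scene 40.0 22 y [-3.8  1.3  4.8] z [188.4 192.7 194.8] lmin 40.4
scene 60.0 18 y [-2.6 -0.3  4.7] z [186.7 191.7 194.6] lmin 61.6
scene 80.0 16 y [-3.3 -0.7  4.2] z [188.4 191.4 195.1] lmin 82.4
scene 100.0 20 y [-1.8  0.3  6.3] z [187.9 191.6 195.6] lmin 100.2
top 0.0 25 y [-6.6  3.3 12.9] z [179.2 191.  195.9] lmin 3.3
top 20.0 22 y [-0.7  4.8  8.2] z [182.5 191.9 197.7] lmin 20.9
top 40.0 19 y [-0.5  3.9  8. ] z [186.9 192.  196.8] lmin 41.1
top 60.0 24 y [-1.1  4.5  8.7] z [187.6 191.1 197.3] lmin 60.5
top 80.0 20 y [-0.4  4.1  8.2] z [186.8 190.9 197.3] lmin 83.0
top 100.0 20 y [-0.8  4.   8.8] z [185.3 191.3 195.5] lmin 101.7
```

View pics/s11.png

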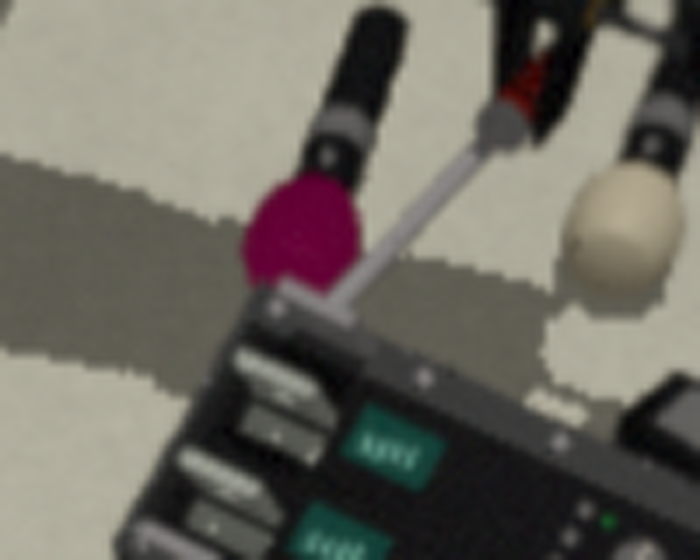

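Call:
drive_tool:
  rows:
    - [-0.1,0,-3,0,1]
    - [-0.3,0,-6,0,1]
    - [-0.5,0,-9,0,1]
    - [-0.8,0,-12,0,1]
    - [-1.2,0,-15,0,1]
    - [-1.2,0,-15,0,1]

```text
time_s: 22.6
tcp_pos: [456.3, 353.0, 186.6]
eef_rot: [3.141, -0.0, 1.796]
force: [0.6, 0.8, -2.0]
opening: 14.2
```

```bash
python3 chk.py 12 130
```

```text
t 22.6 TCP l,y,z [162.4   1.5 186.6] yaw 1.796 Ftool [0.7 0.8 2. ]
scene 0.0 15 y [-2.4  0.3  5.3] z [191.  194.3 197. ] lmin 4.1
scene 20.0 23 y [-2.9  1.   7. ] z [190.1 195.  198.6] lmin 20.2
scene 40.0 20 y [-2.9  0.7  5.2] z [192.7 196.4 200.3] lmin 40.4
scene 60.0 22 y [-2.2  1.1  6. ] z [196.  198.9 202.7] lmin 60.7
scene 80.0 19 y [-2.5  0.7  4.9] z [196.4 200.7 202.8] lmin 81.1
scene 100.0 19 y [-2.1  1.4  6.1] z [198.7 201.7 204.9] lmin 101.3
scene 120.0 39 y [-13.4  -3.1  15.3] z [200.2 275.8 289.5] lmin 120.4
top 0.0 26 y [-7.7  3.6 13.6] z [179.8 192.  198.6] lmin 3.1
top 20.0 22 y [-1.2  4.7  8.4] z [186.9 193.9 203.5] lmin 20.7
top 40.0 20 y [0.2 4.4 8.1] z [193.2 196.1 204. ] lmin 41.7
top 60.0 22 y [-0.6  4.3  8.5] z [193.4 199.  203.1] lmin 60.3
top 80.0 21 y [-0.6  3.8  8.7] z [193.8 201.3 204.5] lmin 81.1
top 100.0 21 y [0.1 4.3 7.9] z [198.2 202.1 207.1] lmin 100.6
top 120.0 11 y [-0.4  4.4  8.6] z [199.8 201.2 205.4] lmin 120.9
```

View pics/s12.png

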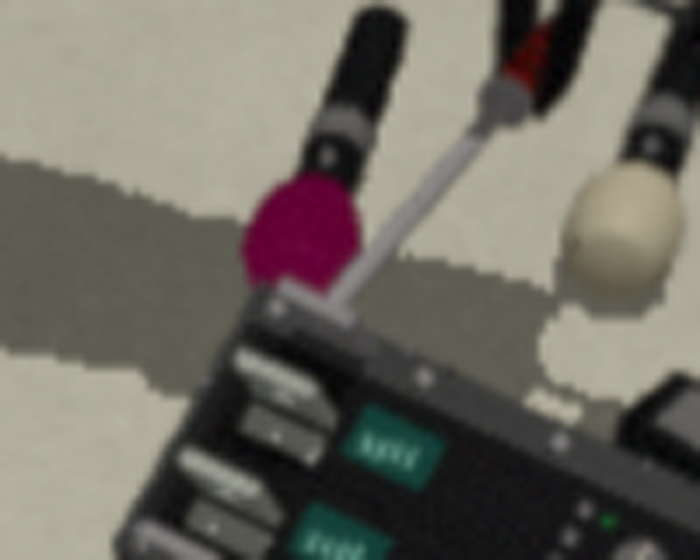

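Call:
drive_tool:
  rows:
    - [-0.6,0,-4.5,0,1]
    - [-1.3,0,-9,0,1]
    - [-2.3,0,-13.7,0,1]
    - [-3.4,0,-18,0,1]
    - [-4.6,0,-23,0,1]
    - [-6,0,-27.7,0,1]
    - [-7.4,0,-32,0,1]
    - [-9,0,-37,0,1]
    - [-10.9,0,-41.4,0,1]
    - [-10.9,0,-41.4,0,1]

```text
time_s: 23.7
tcp_pos: [458.9, 342.1, 228.2]
eef_rot: [3.141, 0.0, 1.796]
force: [0.1, 0.9, -2.5]
opening: 14.1
```

```bash
python3 chk.py 13 130
```

```text
t 23.7 TCP l,y,z [151.2   1.4 228.2] yaw 1.796 Ftool [0.9 0.3 2.5]
scene 0.0 21 y [-3.7  1.3  5.7] z [187.1 197.9 202.6] lmin 3.2
scene 20.0 27 y [-3.4  0.7  6.6] z [198.6 205.2 210. ] lmin 20.4
scene 40.0 28 y [-2.7  0.7  5.6] z [205.  211.8 217.2] lmin 41.9
scene 60.0 23 y [-1.5  1.6  5.5] z [213.2 218.8 223.4] lmin 61.3
scene 80.0 26 y [-2.4  1.   5.9] z [217.3 226.1 231.3] lmin 81.0
scene 100.0 27 y [-3.2  1.9  5.5] z [228.2 233.4 238.4] lmin 101.3
scene 120.0 37 y [-8.3 -0.3 10.9] z [231.4 240.1 249. ] lmin 121.2
top 0.0 26 y [-5.4  4.7 13.1] z [178.4 193.5 203. ] lmin 3.3
top 20.0 21 y [0.1 4.  8.2] z [197.9 204.2 211.5] lmin 20.7
top 40.0 24 y [-0.2  4.5  8.3] z [206.3 212.7 218.9] lmin 40.3
top 60.0 21 y [-0.5  4.5  8.5] z [212.5 217.  221.7] lmin 61.5
top 80.0 22 y [-0.7  4.9  9.1] z [219.2 225.8 232.6] lmin 80.0
top 100.0 23 y [-0.6  3.9  7.5] z [223.4 229.4 236.2] lmin 100.5
```

Call:
drive_tool:
  rows:
    - [-1.8,0,-5,0,1]
    - [-3.8,0,-10,0,1]
    - [-6.2,0,-15,0,1]
    - [-8.8,0,-20,0,1]
    - [-11.8,0,-25,0,1]
    - [-14.8,0,-28.7,0,1]
    - [-14.8,0,-28.7,0,1]

```text
time_s: 24.5
tcp_pos: [462.2, 327.6, 256.9]
eef_rot: [3.141, -0.0, 1.795]
force: [-0.3, 0.5, -2.8]
opening: 14.1
```

```bash
python3 chk.py 14 130
```

```text
t 24.5 TCP l,y,z [136.3   1.4 256.9] yaw 1.795 Ftool [ 0.6 -0.2  2.8]
scene 0.0 25 y [-11.4   0.1   6.1] z [186.  200.2 206. ] lmin 3.3
scene 20.0 34 y [-3.3  1.7  5.5] z [203.8 212.1 219.8] lmin 20.4
scene 40.0 31 y [-2.8  0.3  5.5] z [218.  225.5 233.9] lmin 41.5
scene 60.0 30 y [-1.8  0.7  6.2] z [228.1 235.1 244.8] lmin 60.4
scene 80.0 29 y [-2.5  1.1  6.1] z [238.5 248.4 254.9] lmin 80.8
scene 100.0 58 y [-8.   1.2  9.4] z [252.7 262.9 274.2] lmin 100.2
scene 120.0 85 y [-12.   -2.4  14.2] z [262.1 277.8 297.4] lmin 120.3
top 0.0 29 y [-10.3   5.3  12.7] z [179.9 198.  208.9] lmin 3.4
top 20.0 23 y [0.3 4.9 8.2] z [203.7 213.  221.4] lmin 20.2
top 40.0 23 y [-0.2  4.3  9. ] z [217.5 222.6 231.5] lmin 40.8
top 60.0 24 y [0.1 4.4 8.3] z [229.1 237.8 244.4] lmin 61.0
top 80.0 23 y [-0.2  4.6  7.8] z [241.7 246.4 257.6] lmin 80.6
top 100.0 9 y [-1.1  3.1  7.4] z [248.  253.  255.9] lmin 100.6
```

View pics/s14.png

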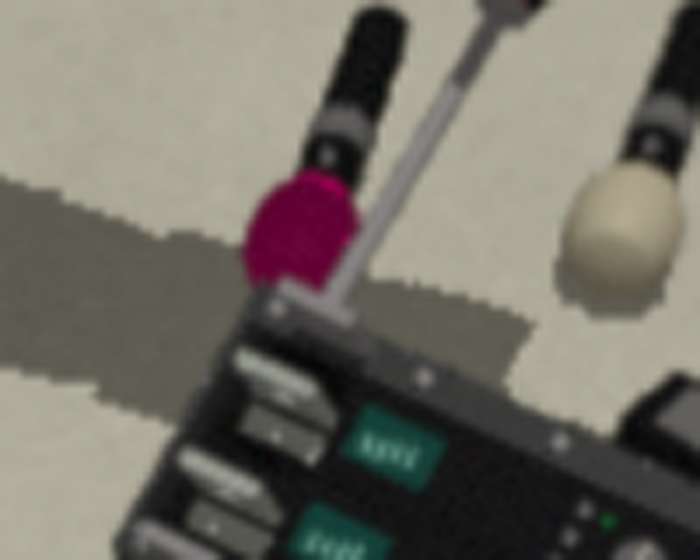

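Call:
drive_tool:
  rows:
    - [-1,0,-1.5,0,1]
    - [-1,0,-1.5,0,1]
    - [-1,0,0.3,0,1]
    - [-4.2,0,2.6,0,1]
    - [-8.5,0,5.3,0,1]
    - [-12.7,0,7.9,0,1]
    - [-16,0,10,0,1]
    - [-19,0,11.9,0,1]
    - [-19,0,11.9,0,1]

```text
time_s: 25.5
tcp_pos: [466.3, 308.9, 244.0]
eef_rot: [-3.141, 0.0, 1.795]
force: [-0.1, 0.5, -1.3]
opening: 13.5
```

```bash
cat > st.py <<'E'
from h import *
s=observe(); Q=s['tcp_pos']-O; l,y,z=Q@XL,Q@YL,s['tcp_pos'][2]
p=np.array([l,z+18.1-189.8]); a=p@[np.cos(T32),np.sin(T32)]; b=p@[-np.sin(T32),np.cos(T32)]
print('t',round(s['time_s'],2),'l,y,z',np.round([l,y,z],1),'grip cage x',round(a,1),'z',round(b,1),'nose x',round(a-168.8,1),'yaw',round(s['eef_rot'][2],3),'Fcage',np.round(CR.T@s['force'],1),'op',round(s['opening'],1))
E
python3 st.py
```

```text
t 25.5 l,y,z [117.2   1.7 244. ] grip cage x 137.7 z -0.8 nose x -31.1 yaw 1.795 Fcage [-0.3  0.  -1.4] op 13.5
```

Call:
drive_tool:
  rows:
    - [-1.7,0,0.5,0,1]
    - [-3.4,0,1.5,0,1]
    - [-5,0,2.5,0,1]
    - [-6.8,0,3.6,0,1]
    - [-8.5,0,4.7,0,1]
    - [-8.5,0,4.7,0,1]

```text
time_s: 26.1
tcp_pos: [468.1, 300.8, 239.4]
eef_rot: [-3.141, 0.0, 1.796]
force: [0.6, 0.8, -2.1]
opening: 13.8
```

```bash
python3 st.py; python3 chk.py 15 110
```

```text
t 26.1 l,y,z [109.    1.7 239.4] grip cage x 128.3 z -0.3 nose x -40.5 yaw 1.796 Fcage [-0.6 -0.7 -2.2] op 13.8
t 26.1 TCP l,y,z [109.    1.7 239.4] yaw 1.796 Ftool [0.7 0.7 2.1]
scene 0.0 28 y [-2.5  1.3  5.9] z [191.9 198.3 205.1] lmin 3.3
scene 20.0 33 y [-3.1  1.3  6.2] z [201.9 212.1 218.8] lmin 21.3
scene 40.0 28 y [-3.1  0.8  5.5] z [218.  224.3 233. ] lmin 41.4
scene 60.0 30 y [-2.3  1.   6.7] z [228.  234.8 241.4] lmin 60.1
scene 80.0 146 y [-13.1  -1.2  14.5] z [240.9 259.1 295.2] lmin 80.4
scene 100.0 64 y [-14.9   4.8  12.6] z [251.4 269.  298.5] lmin 100.3
top 0.0 27 y [-10.7   4.3  11.7] z [179.  195.2 204.8] lmin 3.1
top 20.0 23 y [-0.1  4.3  8.7] z [203.9 210.5 217. ] lmin 20.5
top 40.0 24 y [-0.7  4.3  8.3] z [208.  222.4 230.1] lmin 40.5
top 60.0 19 y [-0.6  5.1  8.1] z [224.2 231.3 241.2] lmin 60.7
```

View pics/s15.png

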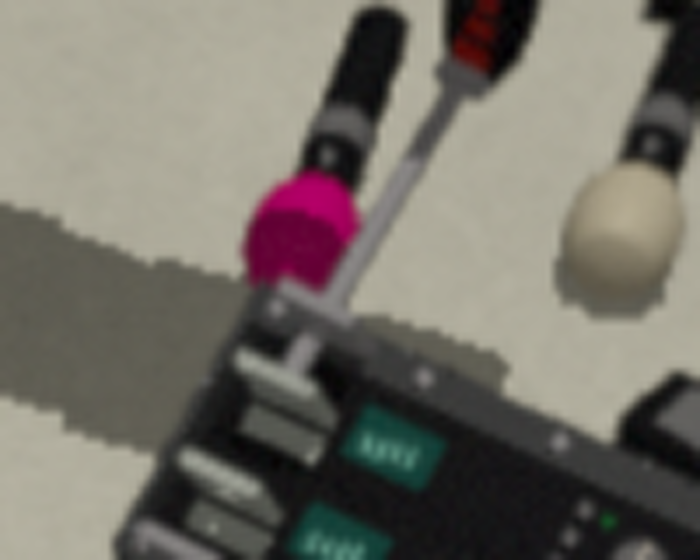

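View pics/t15.png

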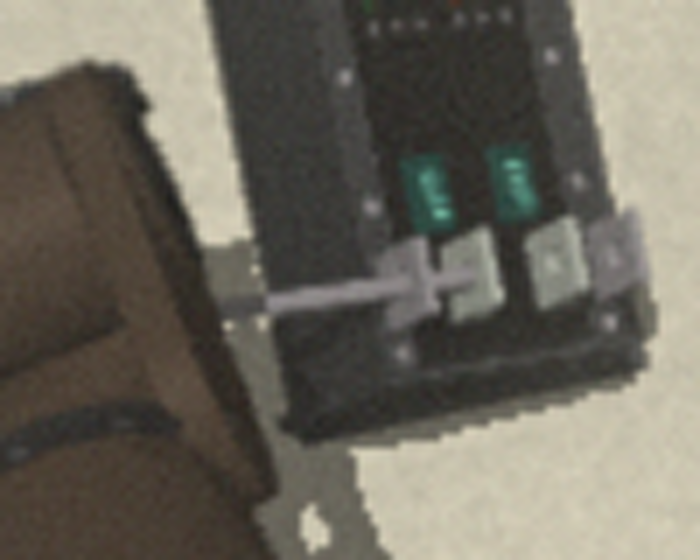

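Call:
drive_tool:
  rows:
    - [-4.2,0,2.6,0,1]
    - [-8.5,0,5.3,0,1]
    - [-12.7,0,7.9,0,1]
    - [-17,0,10.6,0,1]
    - [-21.2,0,13.2,0,1]
    - [-25.4,0,15.9,0,1]
    - [-28.5,0,17.8,0,1]
    - [-31,0,19.4,0,1]
    - [-33,0,20.6,0,1]
    - [-35,0,21.9,0,1]
    - [-35,0,21.9,0,1]

```text
time_s: 27.3
tcp_pos: [475.9, 266.7, 217.6]
eef_rot: [-3.141, 0.0, 1.796]
force: [0.5, -0.4, -1.0]
opening: 13.7
```

```bash
python3 st.py
```

```text
t 27.3 l,y,z [ 74.    1.8 217.6] grip cage x 87.0 z -0.3 nose x -81.8 yaw 1.796 Fcage [-0.9 -0.4 -0.6] op 13.7
```

Nose is in the third lug with no force. On towards the bottom lug.

Call:
drive_tool:
  rows:
    - [-4.2,0,2.6,0,1]
    - [-8.5,0,5.3,0,1]
    - [-12.7,0,7.9,0,1]
    - [-17,0,10.6,0,1]
    - [-19,0,11.9,0,1]
    - [-21.5,0,13.4,0,1]
    - [-24,0,15,0,1]
    - [-27,0,16.9,0,1]
    - [-30,0,18.7,0,1]
    - [-30,0,18.7,0,1]

```text
time_s: 28.3
tcp_pos: [482.8, 237.2, 198.9]
eef_rot: [3.141, 0.001, 1.796]
force: [1.5, -2.4, -0.2]
opening: 13.8
```

```bash
python3 st.py; python3 chk.py 16 60
```

```text
t 28.3 l,y,z [ 43.6   1.7 198.9] grip cage x 51.4 z -0.1 nose x -117.4 yaw 1.796 Fcage [-2.4 -0.9  1.3] op 13.8
t 28.3 TCP l,y,z [ 43.6   1.7 198.9] yaw 1.796 Ftool [-2.7  0.9  0.2]
scene 0.0 95 y [-13.9   1.5  13.8] z [193.9 287.9 299.1] lmin 3.2
scene 20.0 183 y [-14.3   1.3  14.4] z [201.3 226.6 289.4] lmin 20.7
scene 40.0 61 y [-14.4   6.4  12.1] z [210.1 231.1 279. ] lmin 40.1
top 0.0 5 y [ 0.6  8.3 14.2] z [179.9 184.5 194.6] lmin 3.1
```

View pics/s16.png

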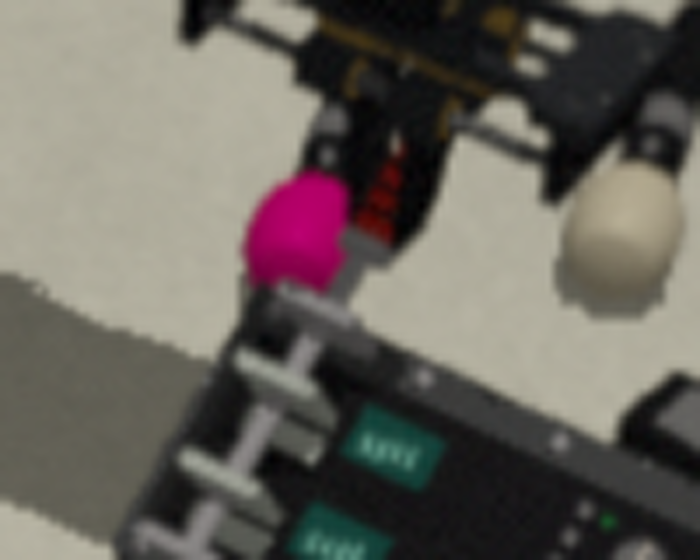

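Call:
drive_tool:
  rows:
    - [-4.2,0,2.6,0,1]
    - [-8.5,0,5.3,0,1]
    - [-12.7,0,7.9,0,1]
    - [-15,0,9.4,0,1]
    - [-17,0,10.6,0,1]
    - [-17,0,10.6,0,1]

```text
time_s: 29.0
tcp_pos: [486.9, 220.5, 188.5]
eef_rot: [3.141, 0.001, 1.796]
force: [3.6, -4.7, 3.6]
opening: 14.0
```

```bash
python3 st.py
```

```text
t 29.0 l,y,z [ 26.4   1.4 188.5] grip cage x 31.3 z 0.3 nose x -137.5 yaw 1.796 Fcage [-2.6 -2.5  5.9] op 14.0
```

Call:
drive_tool:
  rows:
    - [-1,0,0.6,0,1]
    - [-2,0,1.2,0,1]
    - [-3,0,1.9,0,1]
    - [-3,0,1.9,0,1]

```text
time_s: 29.4
tcp_pos: [487.6, 218.0, 187.0]
eef_rot: [3.14, 0.0, 1.796]
force: [1.7, -2.3, 7.8]
opening: 13.8
```

```bash
python3 st.py
```

```text
t 29.4 l,y,z [ 23.9   1.4 187. ] grip cage x 28.4 z 0.3 nose x -140.4 yaw 1.796 Fcage [ 1.9 -1.1  8. ] op 13.8
```

Call:
drive_tool:
  rows:
    - [-0.8,0,0,0,1]
    - [-1.7,0,0.3,0,1]
    - [-2.5,0,0.8,0,1]
    - [-2.5,0,0.8,0,1]

```text
time_s: 29.8
tcp_pos: [487.7, 216.0, 186.0]
eef_rot: [3.141, -0.001, 1.796]
force: [0.6, 1.7, 7.0]
opening: 13.8
```

```bash
python3 st.py; python3 chk.py 17 40
```

```text
t 29.8 l,y,z [ 21.9   1.7 186. ] grip cage x 26.1 z 0.5 nose x -142.7 yaw 1.796 Fcage [ 5.  -0.9  5.1] op 13.8
t 29.8 TCP l,y,z [ 21.9   1.7 186. ] yaw 1.796 Ftool [ 1.6  0.9 -7. ]
scene 0.0 167 y [-13.8   2.2  14.1] z [194.  217.4 273.7] lmin 3.0
scene 20.0 58 y [-14.9   5.2  12.7] z [194.9 217.6 264.1] lmin 20.2
```

View pics/s17.png

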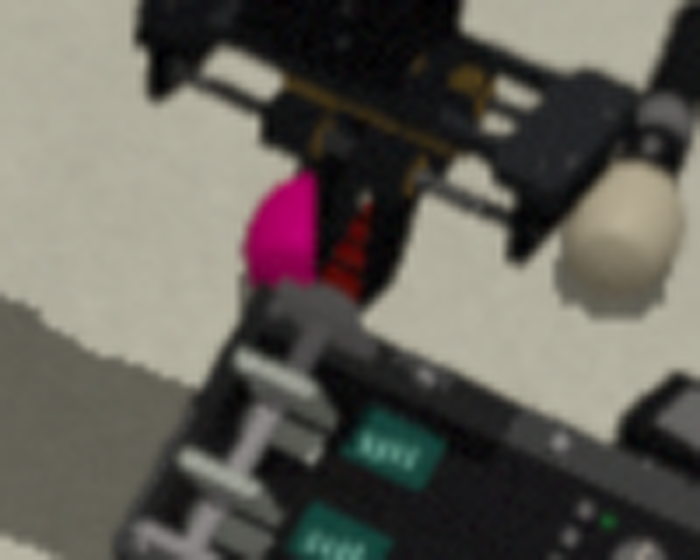

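Call:
drive_tool:
  rows:
    - [-0.8,0,0.2,0,1]
    - [-1.7,0,0.6,0,1]
    - [-2.5,0,1.1,0,1]
    - [-2.5,0,1.1,0,1]

```text
time_s: 30.3
tcp_pos: [487.8, 215.7, 186.0]
eef_rot: [3.14, -0.004, 1.795]
force: [-7.4, 16.6, 19.2]
opening: 14.2
```

```bash
python3 st.py
```

```text
t 30.3 l,y,z [ 21.6   1.6 186. ] grip cage x 25.9 z 0.7 nose x -142.9 yaw 1.795 Fcage [25.3  3.5  6.9] op 14.2
```

Call:
drive_tool:
  rows:
    - [1.4,0,-0.7,0,1]
    - [1.4,0,-0.7,0,0.7]
    - [1.4,0,-0.7,0,0.5]
    - [1.4,0,-0.7,0,0.5]
    - [1.4,0,-0.7,0,0.5]
    - [1.4,0,-0.7,0,0.5]
    - [1.4,0,-20,0,0.5]
    - [1.4,0,-50,0,0.4]
    - [1.4,0,-100,0,0.2]
    - [-40,0,-140,0,0]
    - [-80,20,-145,0,0]
    - [-84,30,-145,0,0]

```text
time_s: 31.5
tcp_pos: [538.1, 135.0, 331.6]
eef_rot: [3.138, 0.001, 1.793]
force: [-0.9, 1.0, -1.3]
opening: 82.3
```

```bash
cat > fin.py <<'E'
from lug import *
s=observe(); im,d=snapshot('wrist'); save('w18',im)
print(s['time_s'],s['tcp_pos'],s['force'])
vv,uu=np.mgrid[0:225,190:440]; uv=np.c_[uu.ravel(),vv.ravel()]
P=back('wrist',uv,d[vv,uu].ravel(),s)
analyse(P,O,PSI)
save('w18c',cv2.resize(im[0:230,180:400],None,fx=2.6,fy=2.6,interpolation=cv2.INTER_CUBIC))
im,d=snapshot('scene'); save('s18f',im); save('s18',cv2.resize(im[100:220,270:400],None,fx=5,fy=5,interpolation=cv2.INTER_CUBIC))
im,d=snapshot('top'); save('t18f',im)
# collar / handle in wrist cloud
Q=(P-O)@CR
m=(np.abs(Q[:,1])<15)&(Q[:,2]>2)&(Q[:,2]<14)&(Q[:,0]>1)&(Q[:,0]<70)
for a in range(0,70,4):
    k=m&(Q[:,0]>=a)&(Q[:,0]<a+4)
    if k.sum()>2: print(a,k.sum(),np.percentile(Q[k,1],[2,98]).round(1),np.percentile(Q[k,2],[50,95]).round(1))
E
python3 fin.py
```

```text
31.5 [538.11145137 134.98605938 331.64126244] [-0.92395844  1.01709972 -1.33978041]
top x 0.16 slopes y,z [ 0.002 -0.017] ztip [16.8 17.6 18.2]
   y mid [0.1, 0.2, 0.4, 0.3, 0.1, 0.3, 0.2] width [34.1, 32.9, 33.4, 33.4, 33.0, 33.6, 33.6]
up x -31.65 slopes y,z [-0.007  0.01 ] ztip [16.1 16.9 17.5]
   y mid [0.2, 0.5, 0.2, 0.5, 0.4, 0.4, 1.3] width [33.8, 32.7, 32.5, 33.3, 33.2, 33.5, 31.7]
low x -75.47 slopes y,z [ 0.003 -0.014] ztip [15.8 16.8 17.3]
   y mid [0.2, 0.0, -0.1, 0.2, 0.1, -0.1, -0.1] width [33.2, 32.8, 32.8, 33.5, 33.5, 33.1, 33.1]
bot x -107.4 slopes y,z [ 0.    -0.003] ztip [16.  17.1 17.6]
   y mid [0.1, -0.0, -0.2, -0.5, 0.1, -0.0, -0.2] width [33.0, 32.7, 32.6, 32.3, 33.5, 33.3, 33.1]
upface z -25.0 out by -1.0
lowface z -25.5 out by -1.5
0 79 [-11.5  10.3] [ 7.9 10.3]
4 113 [-9.6  9.9] [7.  9.4]
8 62 [-6.6  6.6] [8.1 8.9]
12 68 [-6.8  6.4] [8.2 9.3]
16 85 [-7.   7.5] [8.3 9.5]
20 72 [-6.5  7. ] [8.  9.2]
24 89 [-7.   7.4] [8.3 9.2]
28 85 [-6.3  7.3] [8.  9.1]
32 72 [-6.7  7. ] [8.  9.2]
36 102 [-6.9  7.2] [8.1 9.4]
40 85 [-6.3  6.7] [7.9 8.8]
44 94 [-6.8  7.6] [8.  9.4]
48 99 [-6.6  7.5] [7.9 8.9]
52 123 [-6.3  7. ] [7.6 8.9]
56 40 [-4.1  5.4] [5.  7.5]
```

View pics/w18c.png

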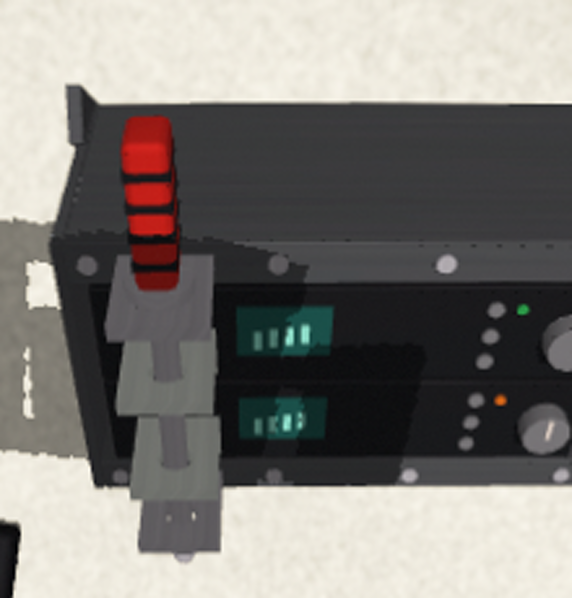

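View pics/s18.png

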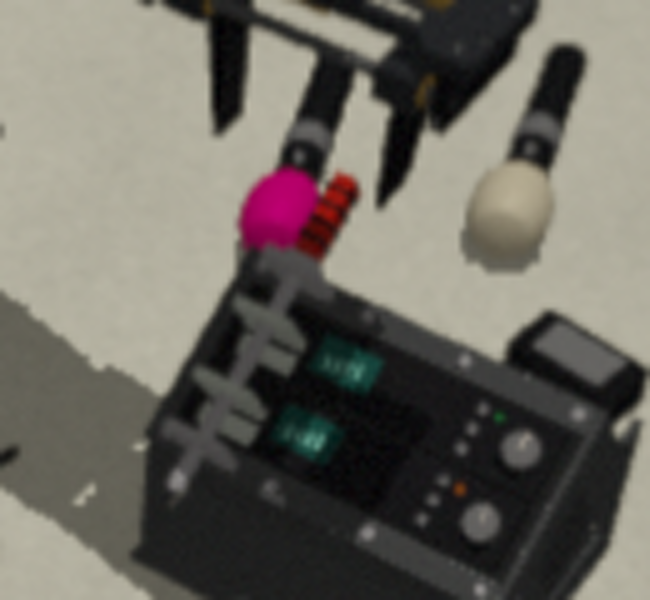

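View pics/t18f.png

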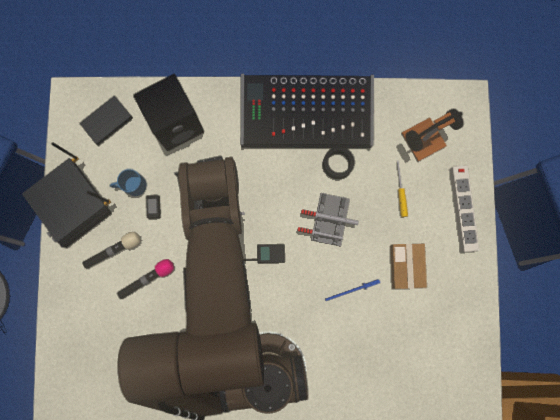

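```bash
python3 -c "
from plant import *
print(observe()['time_s'],observe()['force']); print(job_done())"
```

```text
31.65 [ 0.42499479 -0.56220621  0.15602452]
the job is handed in; nothing more can be done
None
```

I pushed both receivers home, put the long 10 mm red-handled rod through all four lugs, and handed the job in at 31.7 s of the 72 s allowed.

- **Receivers:** I pushed each one until it stopped at about 22–24 N. I then closed the gripper on each receiver's lug to bring it onto the bore line, because they stood about 6.6 mm and 4 mm off to the side.
- **Rod:** I took the rod farthest from the robot in the rest. It is thin and long; the other two are the short one and the thick one. I set the level rod's nose into the top bore, raised the handle until the rod tilted to the slope, and slid it down until it stopped at about 25 N. Then I let go and moved clear.

**Last checks:**
- **Receivers:** In the wrist camera, all four lug tips read the same height and lie within about 0.5 mm of the bore line.
- **Rod seat:** The handle ends about 56 mm above the top lug, which matches a seated collar. The nose shows below the bottom lug.
- **Other objects:** In the top view the other two rods are still in the rest, and nothing else in view looks moved.

**One disagreement:** the wrist camera and the gripper differed by about 1.3 mm sideways. I used the gripper's own contact with the fixed top lug. The receiver fronts also read 1–1.5 mm too deep, which I put down to the camera calibration, stated as good to about 2 mm.

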